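Edge the hanger plate off the shelf and fit it over the bolts

ROBOT

A 7-joint arm with a two-finger parallel gripper is mounted at the origin on the work surface. World frame = base frame: x ahead of the robot, y to its left, z up, the work surface at z = 0. Lengths are in m, angles in degrees, forces in N, time in s.
With the tool pointing down it reaches from about 0.425 to 1.025 m from the base axis. Payload 9.4 kg.
Tool frame: the origin (TCP) lies at the very end of the fingers, on their centre line; the grasp point (between the pads) lies 19 mm behind it (env.hold_point_z is the distance from the TCP to the grasp point, in m); z points along the fingers, y is the direction in which the jaws open and shut (so a half turn about z gives the same grasp; the last joint's range is limited). The gripper opens to 85 mm and grips with 20 to 120 N. Pads are 22 mm wide; open, the fingers measure 114 mm over their backs; the gripper's body (76 mm by 85 mm) begins 54 mm behind the grasp point. The pads swing forward as they close: fully open they stand 13 mm farther back than shut.
Start: joints at [-4.395, 34.337, -0.143, 91.639, 0.103, 54.024, -4.572], TCP at [0.725, -0, 0.195] pointing down, gripper open.
Joint ranges: [-147.43, 147.43], [-19.82, 112.94], [-74.19, 73.91], [6.32, 146.72], [-59.91, 239.91], [6.04, 106.73], [-150.56, 150.56]. Speed limits (degrees/s): [127.2, 127.2, 172.46, 172.46, 180, 180, 180].

INTERFACE

Orientations are given as [roll, pitch, yaw] about the fixed x, y, z axes, in that order (R = Rz(yaw) Ry(pitch) Rx(roll)).
In Python, from rig import read_state, get_image, camera_model, hand_in, env gives the robot as it stands.
- The arm moves only by the tool carry_out, never from a script. Its argument "targets" is a list that holds one entry, the list of rows, each a list of 6 numbers: the shift along the world's x, y, z in units of 0.2 m (1.0 is 0.2 m), then the turn, a rotation vector about the world's x, y, z in units of 120 degrees (1.0 is 120 degrees). In form: [[[tx, ty, tz, wx, wy, wz], ...]]. A call has 1 to 8 rows; each row is the pose to reach, as a shift and turn from the pose commanded when the call began; what a row does not reach only later rows make up. A row lasts 1/10 s, in which the tool goes at most 50 mm and 8.59 degrees, less where a joint would pass 70% of its speed; a pose out of reach is approached as far as the arm can. A call with a number of a shift or a turn outside -1 to 1 is refused whole. A call with a gripper value outside its range is refused whole. "gripper" is the opening, from 0 (shut) to 1 (fully open), set as the call begins (left out, the last holds). The fingers move at their own pace and stop on an object; the grip force is fixed at half the most. Time passes only in rows, so rows that repeat a pose let the fingers close. It gives the time, the measured TCP pose, the force and the opening at its end, in the units of the state.
- read_state(): the state, without advancing time (a new reading comes with each control period).
- get_image(name): name is "scene" or "side" or "wrist"; returns the picture (400x640x3 uint8, red, green, blue); there is no depth.
- camera_model(name): a dict with "fx", "fy", "cx", "cy" (pixels), "k1" (the pictures are not rectified: a ray, as slopes to the right and down, at radius r is drawn at 1 + k1 r^2 times it, then the intrinsics apply), "position" and "rotation" of the camera in the world; the wrist camera has in their place "tool_from_camera" (4x4, takes a point from camera to tool coordinates, whose origin is the TCP and whose axes are the flange's). Camera axes: x right, y down, z forward; pixel columns grow to the right and rows downward; lengths in m; the calibration is good to about 2 mm. A picture is of the moment at which its call begins: read the wrist's pose just before it. camera_model takes no time and is no camera call.
- hand_in(): hands the job in, once; it reports no verdict.
The state is a dict: "clock": time; "q": joint angles; "joint_vel": joint speeds; "joint_torque": joint torques, N m; "position": TCP position; "tool_rot": TCP orientation; "wrist_force": force on the tool from outside, world axes, zero at the start; "torque": the same for the moment, N m; "grip_width": finger opening in m.
Only numpy, scipy, OpenCV 4.12 (cv2) and the standard library are available. Lean on these libraries where they do the work, as an engineer would, in place of code of your own. Each camera call takes 0.05 s, during which the arm holds its last target.

TASK

Too thin to pick up where it lies, the flat steel hanger plate has been pushed against the back rail of the white shelf panel: press lightly on it from above and slide it out over the shelf's front edge until enough overhangs to pinch, without scoring the white face. Then pinch the overhanging end, lift the plate off and gently fit its two small holes over the two bolts on the timber rail, so that it lies flat on the timber with its big-hole end sticking out past the rail's near end, and let go. Do not let the plate fall to the bench, and leave everything else where it is.

Things in the scene. Friction and masses are not known exactly. Their poses are not given: they have to be found in the camera images.
- hanger: flat steel plate 180 long (its x) x 60 wide (y) x 3 thick, 0.19 to 0.30 kg; origin at the centre of its underside. Holes on its centre line: a big one (26 dia) at x = -66, small ones (13 dia) at x = +10 and +70. Starts on the shelf, its -x end 46 to 58 short of the front edge, its +x end 2 to 12 from the back rail. Friction on the shelf about 0.25, under the fingers more.
- lug_end (a point): middle of the hanger plate's big-hole end edge, at its underside (plate x = -90)
- hole_mid (a point): centre of the hanger plate's middle small hole (plate x = +10), at its underside; goes over the near bolt
- hole_end (a point): centre of the hanger plate's end small hole (plate x = +70), at its underside; goes over the far bolt
- shelf: fixed white shelf panel 260 deep (its x) x 300 wide (y) x 18 thick on two bearers set 20 back; origin at bench level under its centre: white face at z = +78, front edge at x = -130 (open to the bench below), face of the back rail (20 thick, 40 high) at x = +110. The white face is scored if the plate or the fingers press on it with more than 25 N, as a touch-down faster than about 6 mm/s can too.
- rail: fixed pine rail 240 long (its x) x 70 wide (its y) x 70 high, bracketed to the bench; origin at bench level on its centre line, 40 behind its near end (near end at x = -40), so its top is at z = +70
- bolt_near (a point): centre of the top of the near bolt (rail x = -5, that is 35 from the rail's near end): an upright 10 dia threaded stud standing 25 above the rail's top, its last 2 tapered to 8.4 dia
- bolt_far (a point): centre of the top of the far bolt, the same, 60 further along the rail (rail x = +55)
- bit_case: closed grey plastic drill-bit case 105 x 46 x 22, lying on the shelf beside the plate; leave alone; origin under its centre
- spade_bit: steel spade drill bit 150 long, 24 wide, 7 thick, lying on the shelf beside the plate; leave alone; origin under its shank
- pencil: flat red carpenter's pencil 175 long, 12 wide, 8 thick, lying on the shelf beside the plate; leave alone; origin under its centre
- tape_measure: yellow tape measure 70 x 42 x 66 high on the bench near the robot; leave alone; origin under its centre
- drill: red and black cordless drill, 215 high, standing on its battery on the bench's right side; leave alone; origin under its battery
- glue: white glue bottle 68 dia, 170 high on the bench's left side; leave alone; origin under its centre
- hammer: hammer lying on the bench's left side; leave alone; origin under its middle
- offcut: pine offcut 100 x 70 x 45 high on the bench's right side; leave alone; origin under its centre
There are look-alikes about, which are no part of the job. Of the things shaped like the hanger, the steel one is meant.

How it is judged (in metres and radians):
On the way, in this order (a step that is already met when the one before it is completed fails the run):
1. the plate, still lying flat on the shelf, overhangs the shelf's front edge by at least 30 mm (x of lug_end in the frame of shelf below -0.16 m and z of hanger in the frame of shelf between 0.075 and 0.081 m and angle between hanger's own z axis and vertical below 0.05 rad), for 0.2 s.
2. the plate is lifted clear of the shelf, at least 15 mm above its face (height (world z) of hanger above 0.093 m and contact force between hanger and shelf below 0.1 N), for 0.1 s.
At the end, for the whole second after the job is handed in: the hanger plate lies at rest, flat (within 2 degrees) on the rail's top (within 3 mm of height), released, its middle small hole over the near bolt and its end small hole over the far bolt (hole centres within 3.5 mm of the bolts' axes), so that its big-hole end sticks out past the rail's near end (horizontal distance between hole_mid and bolt_near below 0.0035 m and horizontal distance between hole_end and bolt_far below 0.0035 m and z of hanger in the frame of rail between 0.067 and 0.073 m and angle between hanger's own z axis and vertical below 0.035 rad and linear speed of hanger below 0.01 m/s); the robot touches nothing.
It fails at once if the shelf's white face is scored: the plate or the fingers press on the shelf with more than 25 N (contact force between any of hanger, the fingers and shelf above 25 N).
It fails at once if the plate is forced or dropped onto the rail or its bolts with more than 40 N (contact force between hanger and rail above 40 N).
It fails at once if the plate falls off the shelf or rail towards the bench (height (world z) of hanger below 0.05 m).
It fails at once if a bystander is moved more than 20 mm (distance of any of bit_case, spade_bit, pencil, tape_measure, drill, glue, hammer, offcut from where it was at the start of the episode above 0.02 m).
It also fails if it takes over 67 s, if anything falls off the work surface, if the arm or the gripper's body presses on something with over 40 N, if the wrist force passes 120 N, or if a joint passes its speed limit or range.

## Working session

There is one attempt and no reset: what is moved stays moved. The work goes in short steps, Python scripts to look and compute and a tool call to move; the robot and the scene stay as the last step left them, time stands still between calls to the robot, and variables do not carry over. Pictures are saved under pics/ and viewed, and the job is handed in when it is done.

Besides the shell and the picture viewer there is one more tool, called after "Emit:" as name([rows], argument=value, ...), one row to a line, values as JSON. carry_out: Moves the arm, as the interface text tells. Its arguments: {"type":"object","properties":{"targets":{"type":"array"},"gripper":{"type":"number"}},"required":["targets"]}

```bash
ls; mkdir -p pics
python3 - <<'E'
from rig import *
import cv2
s=read_state();print(s)
for n in("scene","side","wrist"):
    im=get_image(n);cv2.imwrite(f"pics/{n}0.png",im[:,:,::-1]);print(n,camera_model(n))
print(env.hold_point_z)
E
```

```text
pics
{'clock': 0.0, 'q': array([-4.39393132, 34.38554316, -0.14449641, 91.6807831 ,  0.10222718,
       54.02313321, -4.57231147]), 'joint_vel': array([ 0.00337539, -0.08913348, -0.08963855,  0.02993697,  0.00698572,
       -0.08112573, -0.02154503]), 'joint_torque': array([-9.47821900e-04, -7.76440001e+01,  1.56451017e+00, -2.58004493e+01,
        1.21808253e-02,  8.94789293e-03,  3.55701900e-05]), 'position': array([ 7.24476425e-01, -3.89440598e-05,  1.94405280e-01]), 'tool_rot': array([-1.79911034e+02,  8.14650775e-03,  9.00010552e+01]), 'wrist_force': array([-0.88409291, -0.37109517,  0.24128382]), 'torque': array([-0.01617335,  0.00428164, -0.01469382]), 'grip_width': 0.08493309948784626}
scene {'fx': 422.68783293929584, 'fy': 422.68783293929584, 'cx': 312.4582455070039, 'cy': 196.87992169882904, 'k1': -0.11483435865872965, 'position': array([0.87199069, 0.60755926, 1.12707904]), 'rotation': array([-145.70076147,   -0.53009804,  149.51548153])}
side {'fx': 503.08218556759493, 'fy': 503.08218556759493, 'cx': 319.3803280316644, 'cy': 204.19194968623077, 'k1': -0.16279797053529024, 'position': array([0.30258253, 1.27387623, 1.18894391]), 'rotation': array([-131.25930878,    0.83425707, -171.96188054])}
wrist {'fx': 354.325329643391, 'fy': 354.325329643391, 'cx': 317.55152527333183, 'cy': 195.40765493904405, 'k1': -0.02603853369771249, 'tool_from_camera': array([[ 2.02712922e-04, -9.50898929e-01, -3.09501513e-01,
         7.85899163e-02],
       [ 9.99999212e-01,  5.76256566e-04, -1.11550017e-03,
         1.59190436e-04],
       [ 1.23908019e-03, -3.09501042e-01,  9.50898296e-01,
        -1.78230654e-01],
       [ 0.00000000e+00,  0.00000000e+00,  0.00000000e+00,
         1.00000000e+00]])}
0.0187
```

View pics/scene0.png

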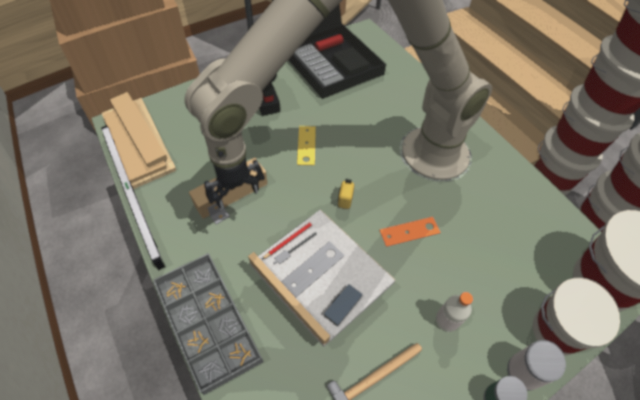

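View pics/side0.png

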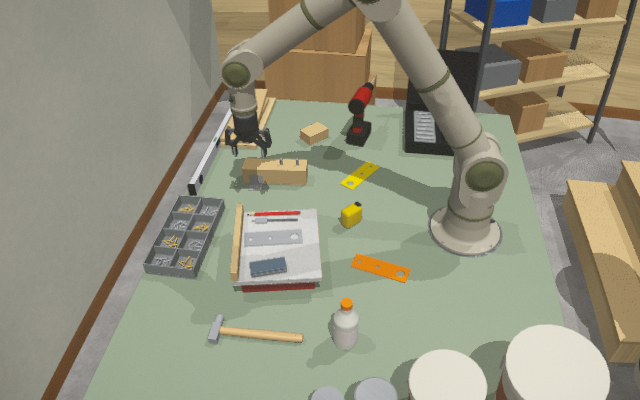

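View pics/wrist0.png

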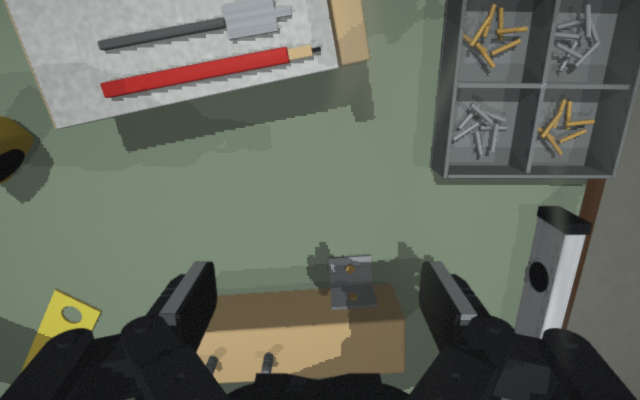

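```bash
cat > h.py <<'E'
from rig import *
import numpy as np, cv2
from scipy.spatial.transform import Rotation as Ro
def cam(name,pos=None,rot=None):
    m=camera_model(name);K=np.array([[m['fx'],0,m['cx']],[0,m['fy'],m['cy']],[0,0,1]])
    d=np.array([m['k1'],0,0,0,0.])
    if name=='wrist':
        T=m['tool_from_camera'];Rt=Ro.from_euler('xyz',rot,degrees=True).as_matrix()
        return K,d,Rt@T[:3,:3],Rt@T[:3,3]+np.array(pos)
    return K,d,Ro.from_euler('xyz',m['rotation'],degrees=True).as_matrix(),np.array(m['position'])
def rays(c,px):
    K,d,R,p=c
    n=cv2.undistortPoints(np.array(px,float).reshape(-1,1,2),K,d).reshape(-1,2)
    v=np.c_[n,np.ones(len(n))]@R.T
    return p,v/np.linalg.norm(v,axis=1)[:,None]
def plane(c,px,z):
    p,v=rays(c,px);return p+v*((z-p[2])/v[:,2])[:,None]
def tri(cs,pxs):
    A=np.zeros((3,3));b=np.zeros(3);L=[]
    for c,px in zip(cs,pxs):
        p,v=rays(c,[px]);v=v[0];M=np.eye(3)-np.outer(v,v);A+=M;b+=M@p;L.append((p,v))
    X=np.linalg.solve(A,b);return X,[np.linalg.norm((np.eye(3)-np.outer(v,v))@(X-p)) for p,v in L]
def proj(c,X):
    K,d,R,p=c
    return cv2.projectPoints(np.array(X,float).reshape(-1,1,3),Ro.from_matrix(R.T).as_rotvec(),-R.T@p,K,d)[0].reshape(-1,2)
E
python3 - <<'E'
from h import *
c=cam('side')
print('side plate corners/shelf',plane(c,[(245,239),(302,237),(294,237),(256,239)],.081))
print('shelf corners',plane(c,[(318,211),(321,278),(240,285),(245,211)],.078))
print('rail bolts',plane(c,[(281,160),(297,161)],.09))
c=cam('scene')
print('scene shelf',plane(c,[(321,211),(395,281)],.078))
print(plane(c,[(293,284),(336,251)],.081))
E
```

```text
side plate corners/shelf [[0.70235363 0.21702054 0.081     ]
 [0.52723219 0.18550811 0.081     ]
 [0.55198672 0.18866914 0.081     ]
 [0.66807381 0.21253084 0.081     ]]
shelf corners [[0.49545663 0.05635151 0.078     ]
 [0.4460374  0.34040046 0.078     ]
 [0.6720024  0.39701314 0.078     ]
 [0.73606139 0.08649701 0.078     ]]
rail bolts [[ 0.669116   -0.19222573  0.09      ]
 [ 0.60914017 -0.19304232  0.09      ]]
scene shelf [[0.50434481 0.05165027 0.078     ]
 [0.44782877 0.3409181  0.078     ]]
[[0.68712933 0.2114471  0.081     ]
 [0.53719532 0.18611986 0.081     ]]
```

Emit:
carry_out([
  [[-0.1, -0.1, 0.1, 0, 0, -0.07], [-0.25, -0.25, 0.275, 0, 0, -0.14], [-0.45, -0.45, 0.275, 0, 0, -0.21], [-0.65, -0.65, 0.275, 0, 0, -0.28], [-0.8, -0.8, 0.275, 0, 0, -0.35], [-0.9, -0.93, 0.275, 0, 0, -0.42], [-0.925, -0.965, 0.275, 0, 0, -0.49], [-0.925, -0.965, 0.275, 0, 0, -0.56]],
], gripper=0)

```text
clock: 0.95
position: [0.5382, -0.1954, 0.2507]
tool_rot: [180.0, 0.0, 22.2]
wrist_force: [0.3, 1.1, 0.4]
grip_width: 0.0001
```

Emit:
carry_out([
  [[0, 0, 0, 0, 0, -0.07], [0, 0, 0, 0, 0, -0.14], [0, 0, 0, 0, 0, -0.19], [0, 0, 0, 0, 0, -0.19], [0, 0, 0, 0, 0, -0.19], [0, 0, 0, 0, 0, -0.19]],
])

```text
clock: 1.55
position: [0.54, -0.1929, 0.2502]
tool_rot: [-180.0, 0.0, 0.1]
wrist_force: [0.2, -1.0, -0.2]
grip_width: -0.0004
```

```bash
cat > snap.py <<'E'
import sys,json
from h import *
n=sys.argv[1];s=read_state();im=get_image('wrist')
cv2.imwrite(f"pics/{n}.png",im[:,:,::-1]);json.dump([s['position'].tolist(),s['tool_rot'].tolist()],open(f'{n}.json','w'))
print(s['clock'],s['position'],s['tool_rot'],s['wrist_force'],s['grip_width'],s['q'])
E
python3 snap.py r1
```

```text
1.55 [ 0.53996741 -0.19294531  0.2502377 ] [-1.79996278e+02  6.80078821e-03  1.47192634e-01] [ 0.24752793 -1.02864193 -0.19644738] -0.00043725742135216993 [ -3.93902337  21.6267607   24.87730188 109.42271289 -11.44989271
  51.36530507 -63.26444097]
```

View pics/r1.png

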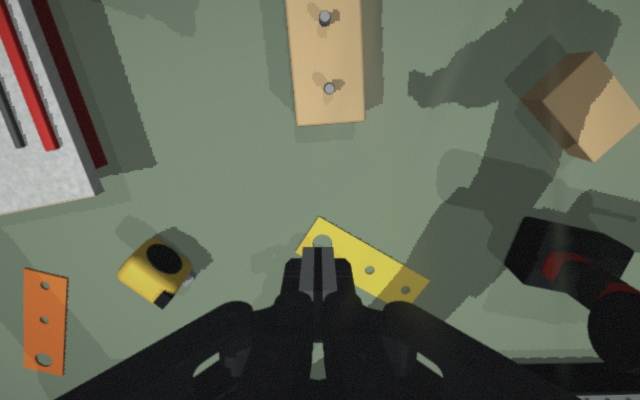

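Emit:
carry_out([
  [[0.2, 0, 0, 0, 0, 0], [0.4, 0, 0, 0, 0, 0], [0.5, 0, 0, 0, 0, 0], [0.5, 0, 0, 0, 0, 0], [0.5, 0, 0, 0, 0, 0], [0.5, 0, 0, 0, 0, 0]],
])

```text
clock: 2.2
position: [0.6387, -0.1935, 0.2503]
tool_rot: [-180.0, 0.0, -0.0]
wrist_force: [0.1, -0.1, -0.2]
grip_width: -0.0005
```

```bash
python3 snap.py r2
python3 - <<'E'
import cv2
a=cv2.imread('pics/r1.png')[0:140,270:380];b=cv2.imread('pics/r2.png')[60:260,240:400]
cv2.imwrite('pics/r12.png',cv2.hconcat([cv2.resize(a,(440,560),interpolation=0),cv2.resize(b,(448,560),interpolation=0)][:1]))
cv2.imwrite('pics/r2z.png',cv2.resize(b,(480,600),interpolation=0))
E
```

```text
2.2 [ 0.63874861 -0.19349072  0.2502649 ] [-1.79990896e+02  4.85065332e-02 -3.27275709e-02] [ 0.12153328 -0.13775531 -0.22760789] -0.00047043934885660226 [ -3.60448644  28.81065846  24.09220338  97.37617889 -13.59571966
  56.76385049 -64.68100698]
```

View pics/r12.png

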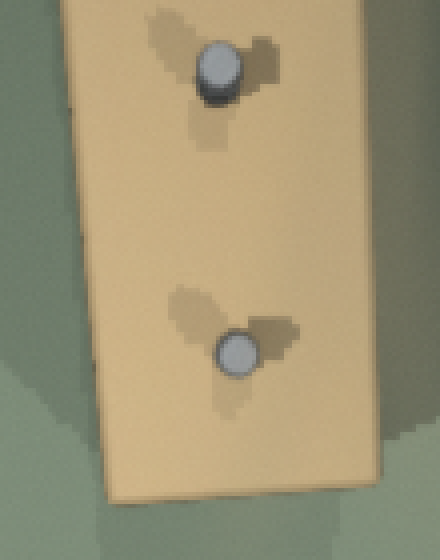

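View pics/r2.png

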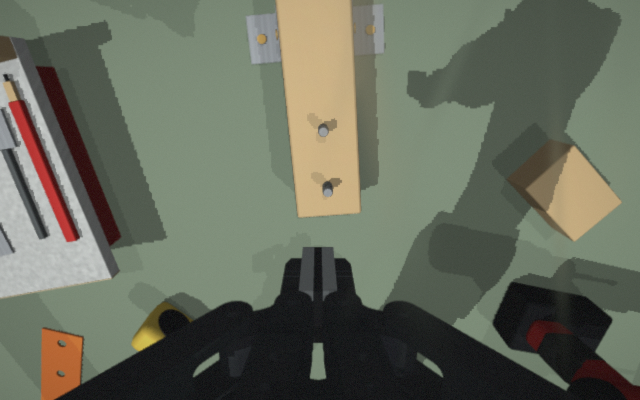

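View pics/r2z.png

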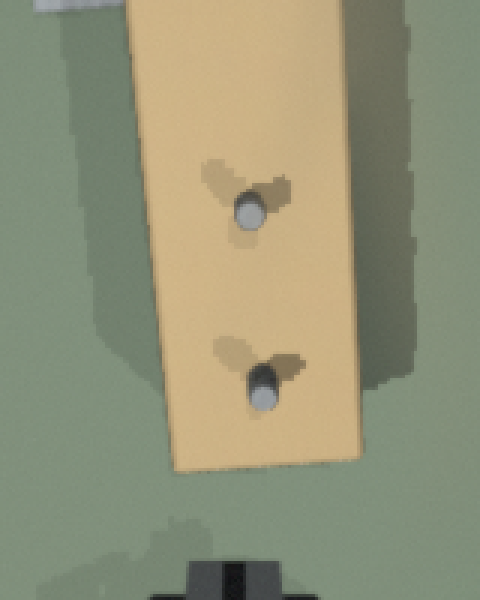

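```bash
cat > bolts.py <<'E'
from h import *
import json
def top(n,x,y,r=7):
    im=cv2.imread(f'pics/{n}.png').astype(int)
    p=im[y-r:y+r+1,max(0,x-r):x+r+1];b,g,rr=p[...,0],p[...,1],p[...,2]
    m=((b>rr-8)&(p.sum(2)>330)).astype(np.uint8)
    k,l,st,ce=cv2.connectedComponentsWithStats(m);i=1+np.argmax(st[1:,4]);return (ce[i]+[x-r,y-r],st[i,4])
if __name__=='__main__':
    C={n:cam('wrist',*json.load(open(n+'.json'))) for n in('r1','r2')}
    P=[]
    for nm,a,b in(('far',(325,16),(323,131)),('near',(329,88),(327,192))):
        ta,tb=top('r1',*a),top('r2',*b);print(ta,tb)
        X,e=tri([C['r1'],C['r2']],[ta[0],tb[0]]);print(nm,X,e,plane(C['r1'],[ta[0]],.095),plane(C['r2'],[tb[0]],.095));P.append(X)
    d=P[0]-P[1];print(np.linalg.norm(d),np.degrees(np.arctan2(d[1],d[0])))
    # rail edges, end corners
    print(plane(C['r1'],[(270+108/4,125),(270+379/4,121)],.07)); print(plane(C['r2'],[(240+175/3,60+470/3),(240+361/3,60+457/3)],.07))
E
python3 bolts.py
```

```text
(array([324.4047619 ,  15.80952381]), np.int32(84)) (array([322.82258065, 131.30645161]), np.int32(62))
far [ 0.67209459 -0.19922751  0.09394064] [np.float64(8.390339003273867e-06), np.float64(8.390339003280291e-06)] [[ 0.67192833 -0.19921812  0.095     ]] [[ 0.6722417  -0.19920397  0.095     ]]
(array([329.        ,  88.37837838]), np.int32(74)) (array([327.28846154, 192.17307692]), np.int32(52))
near [ 0.61218627 -0.20389372  0.09407375] [np.float64(2.9291267631485897e-06), np.float64(2.929126763161098e-06)] [[ 0.6122068  -0.20386819  0.095     ]] [[ 0.61248089 -0.2038646   0.095     ]]
0.06008991747792669 4.453729531204572
[[ 0.57635298 -0.17305697  0.07      ]
 [ 0.58051924 -0.24068782  0.07      ]]
[[ 0.57662073 -0.17335062  0.07      ]
 [ 0.58163449 -0.2405181   0.07      ]]
```

Emit:
carry_out([
  [[-0.1, 0.2, 0, 0, 0, 0.04], [-0.3, 0.4, 0, 0, 0, 0.08], [-0.4, 0.6, 0, 0, 0, 0.09], [-0.5, 0.8, 0, 0, 0, 0.09], [-0.5, 1, 0, 0, 0, 0.09]],
])

```text
clock: 2.75
position: [0.5364, 0.0076, 0.251]
tool_rot: [-179.9, 0.0, 10.7]
wrist_force: [1.3, 0.1, 0.7]
grip_width: 0.0003
```

Emit:
carry_out([
  [[0, 0.25, 0, 0, 0, 0], [0, 0.5, 0, 0, 0, 0], [0, 0.75, 0, 0, 0, 0], [0, 0.95, 0, 0, 0, 0], [0, 0.95, 0, 0, 0, 0], [0, 0.95, 0, 0, 0, 0], [0, 0.95, 0, 0, 0, 0]],
])

```text
clock: 3.45
position: [0.5398, 0.1952, 0.2505]
tool_rot: [180.0, 0.0, 10.7]
wrist_force: [0.2, 0.5, 0.4]
grip_width: 0.0001
```

```bash
python3 snap.py s1
```

```text
3.45 [0.53980209 0.19518424 0.25054419] [1.79972637e+02 1.61401689e-03 1.07003077e+01] [0.17138281 0.53626141 0.44242279] 0.00014333192962209113 [-39.00757304  21.04422866  18.5085512  109.06753532  -8.37697749
  51.19530332 -95.68353794]
```

View pics/s1.png

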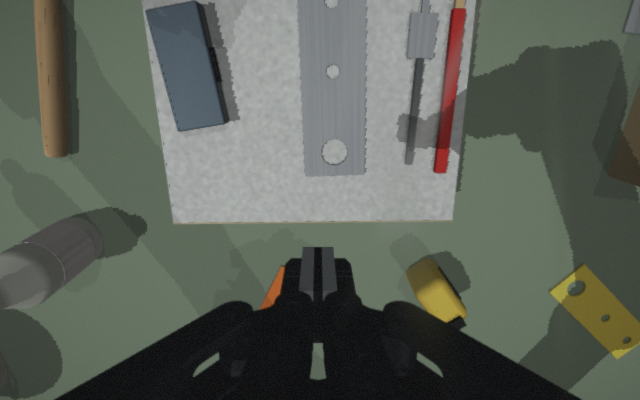

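Emit:
carry_out([
  [[0.2, 0.04, 0, 0, 0, 0], [0.4, 0.08, 0, 0, 0, 0], [0.5, 0.1, 0, 0, 0, 0], [0.5, 0.1, 0, 0, 0, 0], [0.5, 0.1, 0, 0, 0, 0], [0.5, 0.1, 0, 0, 0, 0]],
])

```text
clock: 4.1
position: [0.6391, 0.2158, 0.2504]
tool_rot: [-180.0, 0.0, 10.7]
wrist_force: [-0.5, -0.5, 0.2]
grip_width: 0.0001
```

```bash
python3 snap.py s2
```

```text
4.1 [0.63912998 0.21579476 0.25039689] [-1.79999409e+02  4.33626908e-02  1.07287226e+01] [-0.46262292 -0.54525241  0.1789844 ] 6.959184401631779e-05 [-35.23534885  28.67494256  18.19418342  96.15952966 -10.31604042
  56.85748584 -92.73156572]
```

View pics/s2.png

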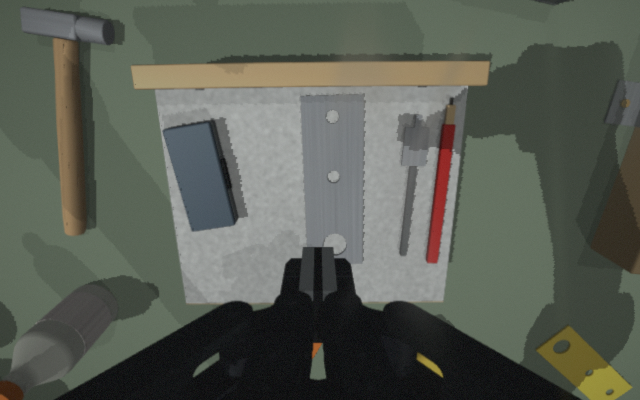

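Run:
```python
from h import *
import json
C={n:cam('wrist',*json.load(open(n+'.json'))) for n in('s1','s2')}
a=cv2.imread('pics/s1.png')[0:235,285:385];b=cv2.imread('pics/s2.png')[80:270,285:385]
cv2.imwrite('pics/sz1.png',cv2.resize(a,None,fx=2.5,fy=2.5,interpolation=0));cv2.imwrite('pics/sz2.png',cv2.resize(b,None,fx=3,fy=3,interpolation=0))
# hole centroids (white in gray plate)
def hole(n,x,y,r):
    g=cv2.cvtColor(cv2.imread(f'pics/{n}.png'),cv2.COLOR_BGR2GRAY)[y-r:y+r+1,x-r:x+r+1]
    t,m=cv2.threshold(g,0,1,cv2.THRESH_OTSU);k,l,st,ce=cv2.connectedComponentsWithStats(m);i=l[r,r]
    return ce[i]+[x-r,y-r],st[i]
H={}
for nm,p,q,r in(('big',(333,152),(335,243),18),('mid',(333,72),(334,176),10),('end',None,(333,116),10)):
    b_,sb=hole('s2',*q,r if nm!='big' else 12)
    print(nm,b_,sb,plane(C['s2'],[b_],.081))
    if p:
        a_,sa=hole('s1',*p,r);print(a_,sa,plane(C['s1'],[a_],.081));print(tri([C['s1'],C['s2']],[a_,b_]))
```

```text
big [336.19178082 241.12524462] [  0   0  25  25 511] [[0.55825326 0.17925579 0.081     ]]
[334.14223195 151.11816193] [  7   5  25  25 457] [[0.55475546 0.18043255 0.081     ]]
(array([0.55292009, 0.17856769, 0.06978399]), [np.float64(0.0009599762977997148), np.float64(0.0009599762977997529)])
mid [333.16304348 175.60869565] [ 4  5 11 11 92] [[0.62918969 0.19706232 0.081     ]]
[332.63247863  71.15384615] [  4   3  12  13 117] [[0.6282052  0.19682527 0.081     ]]
(array([0.62830423, 0.19671736, 0.07750232]), [np.float64(1.6397551167988283e-05), np.float64(1.6397551167979447e-05)])
end [332.06837607 115.99145299] [  3   4  13  13 117] [[0.68715112 0.20993982 0.081     ]]
```

View pics/sz1.png

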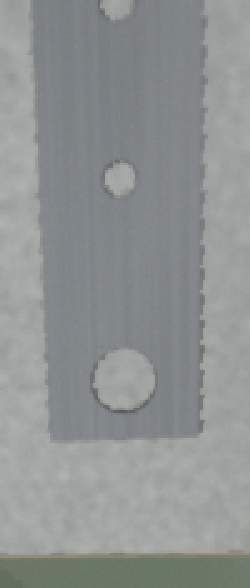

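View pics/sz2.png

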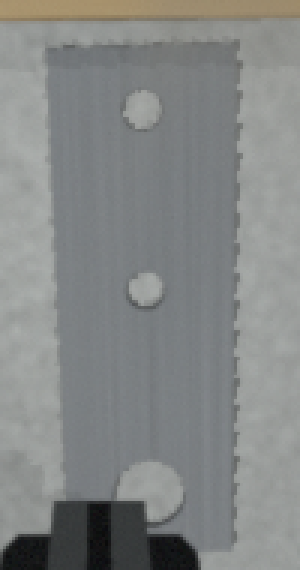

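Emit:
carry_out([
  [[0.095, -0.06, -0.15, 0, 0, 0.015], [0.095, -0.06, -0.35, 0, 0, 0.015], [0.095, -0.06, -0.55, 0, 0, 0.015], [0.095, -0.06, -0.68, 0, 0, 0.015], [0.095, -0.06, -0.75, 0, 0, 0.015], [0.095, -0.06, -0.78, 0, 0, 0.015], [0.095, -0.06, -0.79, 0, 0, 0.015], [0.095, -0.06, -0.79, 0, 0, 0.015]],
])

```text
clock: 4.95
position: [0.6597, 0.2052, 0.0935]
tool_rot: [-180.0, -0.1, 12.6]
wrist_force: [1.0, -0.8, -0.7]
grip_width: -0.0001
```

Run:
```python
from h import *
import json
C={n:cam('wrist',*json.load(open(n+'.json'))) for n in('s1','s2')}
a=plane(C['s1'],[(174,222.5),(452,220.5)],.078);print(a,np.linalg.norm(a[1]-a[0]));d=a[1]-a[0];print('shelf yaw',np.degrees(np.arctan2(d[1],d[0]))+90)
b=plane(C['s2'],[(186.5,303),(443,302)],.078);print(b,np.linalg.norm(b[1]-b[0]))
print(tri([C['s1'],C['s2']],[(174,222.5),(186.5,303)]),tri([C['s1'],C['s2']],[(452,220.5),(443,302)]))
# plate front corners
p=plane(C['s1'],[(285+50/2.5,439/2.5),(285+199/2.5,436/2.5)],.081);print(p)
p=plane(C['s2'],[(285+48/3,80+48/3),(285+238/3,80+44/3)],.081);print(p)
s=read_state();print(s['position'],s['tool_rot'],s['wrist_force'])
```

```text
[[0.44656028 0.33353848 0.078     ]
 [0.50424434 0.04116551 0.078     ]] 0.2980090696276709
shelf yaw 11.16089428372446
[[0.44648696 0.33385628 0.078     ]
 [0.50359572 0.04096474 0.078     ]] 0.2984072146092046
(array([0.44640544, 0.3337646 , 0.07779904]), [np.float64(0.00014895607006495875), np.float64(0.0001489560700648261)]) (array([0.50498344, 0.04222162, 0.08027286]), [np.float64(2.975449629220494e-05), np.float64(2.9754496292170876e-05)])
[[0.52462602 0.20446273 0.081     ]
 [0.53710046 0.1453335  0.081     ]]
[[0.69988974 0.24255402 0.081     ]
 [0.71229931 0.18388479 0.081     ]]
[0.65966396 0.20520482 0.09353523] [-1.79984825e+02 -9.98073734e-02  1.26042561e+01] [ 0.9935655  -0.84492837 -0.73424676]
```

Emit:
carry_out([
  [[0, 0, -0.004, 0, 0, 0], [0, 0, -0.008, 0, 0, 0], [0, 0, -0.012, 0, 0, 0], [0, 0, -0.016, 0, 0, 0], [0, 0, -0.02, 0, 0, 0], [0, 0, -0.023, 0, 0, 0], [0, 0, -0.026, 0, 0, 0], [0, 0, -0.028, 0, 0, 0]],
])

```text
clock: 5.75
position: [0.659, 0.205, 0.0866]
tool_rot: [180.0, 0.0, 12.6]
wrist_force: [0.2, 0.3, -0.3]
grip_width: 0.0002
```

Emit:
carry_out([
  [[0, 0, -0.002, 0, 0, 0], [0, 0, -0.004, 0, 0, 0], [0, 0, -0.006, 0, 0, 0], [0, 0, -0.008, 0, 0, 0], [0, 0, -0.01, 0, 0, 0], [0, 0, -0.012, 0, 0, 0]],
])

```text
clock: 6.35
position: [0.659, 0.205, 0.0843]
tool_rot: [-180.0, 0.0, 12.6]
wrist_force: [-0.2, 0.8, 0.7]
grip_width: 0.0002
```

Emit:
carry_out([
  [[0, 0, -0.0015, 0, 0, 0], [0, 0, -0.003, 0, 0, 0], [0, 0, -0.0045, 0, 0, 0], [0, 0, -0.006, 0, 0, 0], [0, 0, -0.0075, 0, 0, 0], [0, 0, -0.009, 0, 0, 0]],
])

```text
clock: 6.95
position: [0.659, 0.205, 0.0824]
tool_rot: [-180.0, 0.0, 12.6]
wrist_force: [0.3, 0.3, -0.2]
grip_width: 0.0001
```

Emit:
carry_out([
  [[0, 0, -0.0015, 0, 0, 0], [0, 0, -0.003, 0, 0, 0], [0, 0, -0.0045, 0, 0, 0]],
])

```text
clock: 7.25
position: [0.659, 0.205, 0.0815]
tool_rot: [180.0, 0.0, 12.6]
wrist_force: [-0.5, -0.1, -0.3]
grip_width: -0.0001
```

Emit:
carry_out([
  [[0, 0, -0.0015, 0, 0, 0], [0, 0, -0.003, 0, 0, 0], [0, 0, -0.003, 0, 0, 0]],
])

```text
clock: 7.55
position: [0.659, 0.205, 0.0809]
tool_rot: [-180.0, 0.0, 12.6]
wrist_force: [0.1, 0.4, 0.3]
grip_width: -0.0001
```

Emit:
carry_out([
  [[0, 0, -0.0015, 0, 0, 0], [0, 0, -0.0015, 0, 0, 0]],
])

```text
clock: 7.75
position: [0.659, 0.205, 0.0806]
tool_rot: [180.0, 0.0, 12.6]
wrist_force: [-0.2, -0.2, -0.0]
grip_width: -0.0003
```

Emit:
carry_out([
  [[0, 0, -0.0015, 0, 0, 0], [0, 0, -0.0015, 0, 0, 0]],
])

```text
clock: 7.95
position: [0.659, 0.205, 0.0804]
tool_rot: [-180.0, 0.0, 12.6]
wrist_force: [0.2, 0.0, -0.1]
grip_width: 0.0001
```

Emit:
carry_out([
  [[0, 0, -0.0015, 0, 0, 0], [0, 0, -0.0015, 0, 0, 0]],
])

```text
clock: 8.15
position: [0.659, 0.205, 0.08]
tool_rot: [180.0, 0.0, 12.6]
wrist_force: [0.4, -0.1, 0.5]
grip_width: -0.0001
```

Emit:
carry_out([
  [[0, 0, -0.0015, 0, 0, 0], [0, 0, -0.0015, 0, 0, 0]],
])

```text
clock: 8.35
position: [0.659, 0.205, 0.0797]
tool_rot: [-180.0, 0.0, 12.6]
wrist_force: [-0.1, -0.4, -0.2]
grip_width: 0.0001
```

Emit:
carry_out([
  [[0, 0, -0.0015, 0, 0, 0], [0, 0, -0.0015, 0, 0, 0]],
])

```text
clock: 8.55
position: [0.659, 0.205, 0.0794]
tool_rot: [180.0, 0.0, 12.6]
wrist_force: [-0.4, 0.7, -0.1]
grip_width: 0.0002
```

Emit:
carry_out([
  [[0, 0, -0.0015, 0, 0, 0], [0, 0, -0.0015, 0, 0, 0]],
])

```text
clock: 8.75
position: [0.659, 0.205, 0.0791]
tool_rot: [-180.0, 0.0, 12.6]
wrist_force: [-0.4, -0.4, 0.8]
grip_width: 0.0001
```

Emit:
carry_out([
  [[0, 0, -0.0015, 0, 0, 0], [0, 0, -0.0015, 0, 0, 0]],
])

```text
clock: 8.95
position: [0.659, 0.205, 0.0789]
tool_rot: [180.0, 0.0, 12.6]
wrist_force: [-0.1, 0.8, -1.4]
grip_width: 0.0002
```

```bash
python3 snap.py p1; python3 -c "
from h import *
im=get_image('side');cv2.imwrite('pics/side1.png',cv2.resize(im[180:310,200:360,::-1],None,fx=4,fy=4))"
```

```text
8.95 [0.65901558 0.20496161 0.07885494] [1.79999809e+02 1.64642376e-03 1.25994139e+01] [-0.13307187  0.79543252 -1.36132649] 0.0002401626019579093 [-30.64913009  39.98529321  13.89707765 102.32137447 -14.07733207
  39.38493521 -86.34619078]
```

View pics/p1.png

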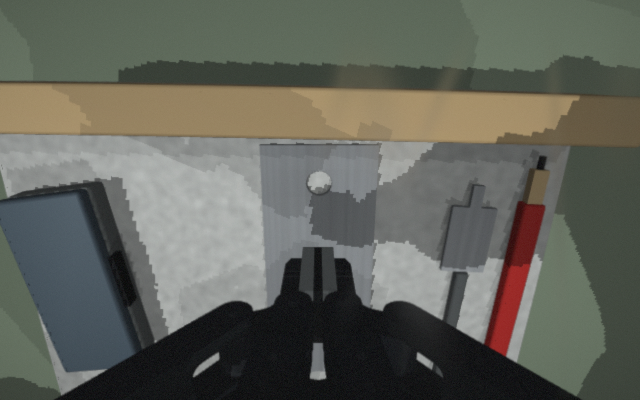

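View pics/side1.png

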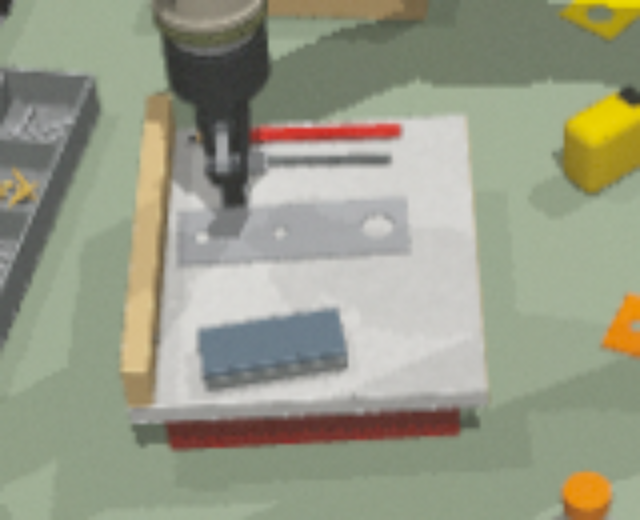

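Emit:
carry_out([
  [[0, 0, -0.0015, 0, 0, 0], [0, 0, -0.0015, 0, 0, 0]],
])

```text
clock: 9.25
position: [0.659, 0.205, 0.0785]
tool_rot: [180.0, 0.0, 12.6]
wrist_force: [0.5, 0.3, 0.2]
grip_width: -0.0002
```

Emit:
carry_out([
  [[0, 0, -0.0015, 0, 0, 0], [0, 0, -0.0015, 0, 0, 0]],
])

```text
clock: 9.45
position: [0.659, 0.205, 0.0782]
tool_rot: [180.0, 0.0, 12.6]
wrist_force: [0.4, 1.1, 0.8]
grip_width: 0.0
```

Emit:
carry_out([
  [[0, 0, -0.0015, 0, 0, 0], [0, 0, -0.0015, 0, 0, 0]],
])

```text
clock: 9.65
position: [0.659, 0.205, 0.078]
tool_rot: [180.0, 0.0, 12.6]
wrist_force: [-0.1, -0.5, 0.5]
grip_width: -0.0003
```

Emit:
carry_out([
  [[0, 0, -0.0015, 0, 0, 0], [0, 0, -0.0015, 0, 0, 0]],
])

```text
clock: 9.85
position: [0.6589, 0.205, 0.0776]
tool_rot: [180.0, 0.0, 12.6]
wrist_force: [-0.4, -0.3, 0.0]
grip_width: -0.0002
```

Emit:
carry_out([
  [[0, 0, -0.0015, 0, 0, 0], [0, 0, -0.0015, 0, 0, 0]],
])

```text
clock: 10.05
position: [0.6589, 0.205, 0.0773]
tool_rot: [-180.0, 0.0, 12.6]
wrist_force: [-0.0, -1.0, 0.3]
grip_width: -0.0002
```

Emit:
carry_out([
  [[0, 0, -0.0015, 0, 0, 0], [0, 0, -0.0015, 0, 0, 0]],
])

```text
clock: 10.25
position: [0.659, 0.205, 0.077]
tool_rot: [-180.0, 0.0, 12.6]
wrist_force: [0.2, -0.5, 0.4]
grip_width: 0.0001
```

Emit:
carry_out([
  [[0, 0, -0.0015, 0, 0, 0], [0, 0, -0.0015, 0, 0, 0]],
])

```text
clock: 10.45
position: [0.659, 0.205, 0.0768]
tool_rot: [180.0, 0.0, 12.6]
wrist_force: [0.1, -0.2, -0.4]
grip_width: -0.0001
```

Run:
```python
from h import *
s=read_state();c=cam('wrist',s['position'],s['tool_rot'])
R=Ro.from_euler('xyz',s['tool_rot'],degrees=True).as_matrix()
for x in(-.011,0,.011):
  print(x,[proj(c,s['position']+R@np.array([x,0,z])) .round(1).tolist() for z in(-.019,-.013,-.005,0,.005)])
im=get_image('wrist');cv2.imwrite('pics/p2z.png',cv2.resize(im[150:350,240:400,::-1],None,fx=3,fy=3,interpolation=0))
```

```text
-0.011 [[[315.9, 267.3]], [[316.0, 261.5]], [[316.1, 254.4]], [[316.1, 250.2]], [[316.1, 246.2]]]
0 [[[315.9, 247.7]], [[316.0, 242.4]], [[316.0, 235.9]], [[316.1, 232.1]], [[316.1, 228.4]]]
0.011 [[[315.9, 227.3]], [[315.9, 222.6]], [[316.0, 216.7]], [[316.1, 213.3]], [[316.1, 210.1]]]
```

View pics/p2z.png

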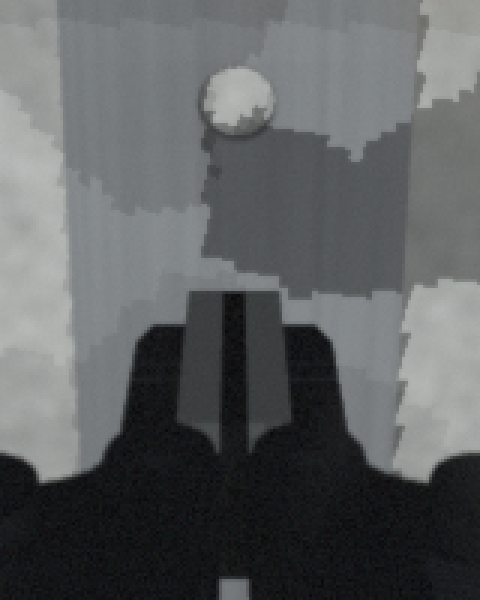

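Run:
```python
from h import *
s=read_state();print(s['grip_width'])
c=cam('side');R=Ro.from_euler('xyz',s['tool_rot'],degrees=True).as_matrix()
im=get_image('side')
for z in(0,-.01,-.02,-.036):print(z,proj(c,s['position']+R@np.array([0,0,z])))
z=cv2.resize(im[190:260,220:300,::-1],None,fx=8,fy=8,interpolation=0)
cv2.imwrite('pics/side2.png',z)
c=cam('wrist',s['position'],s['tool_rot'])
for x in (-.011,0,.011):
  print(x,[(round(q,3),proj(c,s['position']+R@np.array([x,0,q]))[0,1].round(1)) for q in np.arange(-.07,.01,.01)])
```

```text
-0.00013391635769157258
0 [[259.51572374 238.533573  ]]
-0.01 [[259.21140157 236.26723065]]
-0.02 [[258.90487    233.98112278]]
-0.036 [[258.40978122 230.28170942]]
-0.011 [(np.float64(-0.07), np.float64(336.3)), (np.float64(-0.06), np.float64(319.1)), (np.float64(-0.05), np.float64(304.0)), (np.float64(-0.04), np.float64(290.7)), (np.float64(-0.03), np.float64(278.9)), (np.float64(-0.02), np.float64(268.3)), (np.float64(-0.01), np.float64(258.8)), (np.float64(0.0), np.float64(250.2))]
0 [(np.float64(-0.07), np.float64(311.3)), (np.float64(-0.06), np.float64(295.3)), (np.float64(-0.05), np.float64(281.4)), (np.float64(-0.04), np.float64(269.2)), (np.float64(-0.03), np.float64(258.3)), (np.float64(-0.02), np.float64(248.6)), (np.float64(-0.01), np.float64(239.9)), (np.float64(0.0), np.float64(232.1))]
0.011 [(np.float64(-0.07), np.float64(284.9)), (np.float64(-0.06), np.float64(270.3)), (np.float64(-0.05), np.float64(257.7)), (np.float64(-0.04), np.float64(246.6)), (np.float64(-0.03), np.float64(236.8)), (np.float64(-0.02), np.float64(228.1)), (np.float64(-0.01), np.float64(220.3)), (np.float64(0.0), np.float64(213.3))]
```

View pics/side2.png

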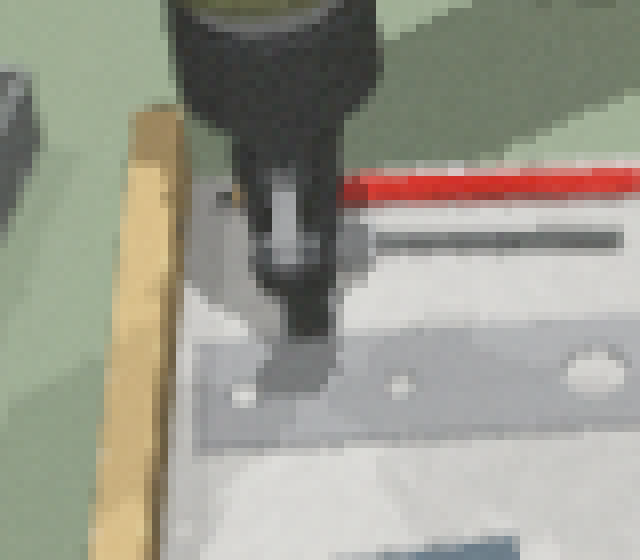

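Emit:
carry_out([
  [[0, 0, -0.006, 0, 0, 0], [0, 0, -0.012, 0, 0, 0], [0, 0, -0.018, 0, 0, 0], [0, 0, -0.024, 0, 0, 0], [0, 0, -0.03, 0, 0, 0], [0, 0, -0.036, 0, 0, 0], [0, 0, -0.042, 0, 0, 0], [0, 0, -0.048, 0, 0, 0]],
])

```text
clock: 11.35
position: [0.659, 0.205, 0.067]
tool_rot: [180.0, 0.0, 12.6]
wrist_force: [-0.2, -0.8, -0.3]
grip_width: 0.0001
```

```bash
python3 snap.py p3;  python3 - <<'E'
from h import *
a=cv2.imread('pics/p3.png')[150:350,200:440]
im=get_image('side')[190:260,220:300,::-1]
cv2.imwrite('pics/p3z.png',cv2.hconcat([cv2.resize(a,(480,400),interpolation=0),cv2.resize(im,(320,280),interpolation=0) if 0 else cv2.copyMakeBorder(cv2.resize(im,(320,280),interpolation=0),0,120,0,0,0)]))
E
```

```text
11.35 [0.65900556 0.20498808 0.06704863] [1.79998841e+02 3.13034859e-03 1.26000719e+01] [-0.24453411 -0.81634685 -0.28681534] 5.587911006406732e-05 [-30.43127977  40.80985032  13.55790308 102.67237085 -14.3435934
  38.19870607 -86.12448257]
```

View pics/p3z.png

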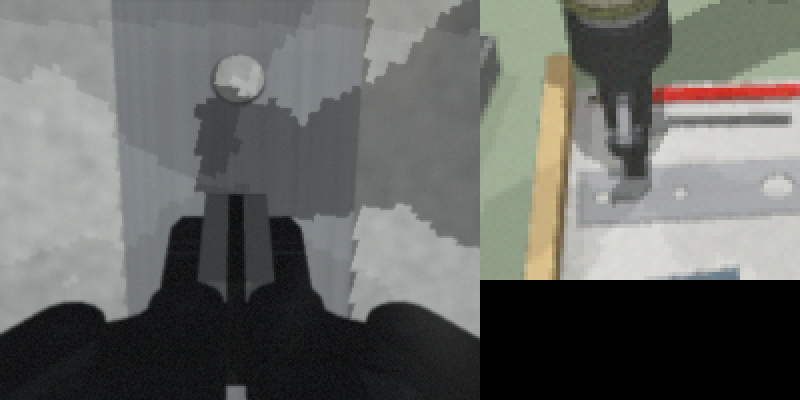

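Emit:
carry_out([
  [[0, 0, -0.005, 0, 0, 0], [0, 0, -0.01, 0, 0, 0], [0, 0, -0.015, 0, 0, 0], [0, 0, -0.02, 0, 0, 0], [0, 0, -0.024, 0, 0, 0], [0, 0, -0.0265, 0, 0, 0], [0, 0, -0.029, 0, 0, 0], [0, 0, -0.0315, 0, 0, 0]],
])

```text
clock: 12.25
position: [0.659, 0.205, 0.0609]
tool_rot: [-180.0, 0.0, 12.6]
wrist_force: [0.8, -0.0, 0.0]
grip_width: -0.0002
```

Emit:
carry_out([
  [[0, 0, -0.002, 0, 0, 0], [0, 0, -0.004, 0, 0, 0], [0, 0, -0.006, 0, 0, 0], [0, 0, -0.008, 0, 0, 0]],
])

```text
clock: 12.65
position: [0.659, 0.205, 0.0593]
tool_rot: [180.0, 0.0, 12.6]
wrist_force: [0.2, 0.4, 0.1]
grip_width: -0.0
```

Emit:
carry_out([
  [[0, 0, -0.002, 0, 0, 0], [0, 0, -0.004, 0, 0, 0], [0, 0, -0.006, 0, 0, 0]],
])

```text
clock: 12.95
position: [0.659, 0.205, 0.058]
tool_rot: [-180.0, 0.0, 12.6]
wrist_force: [-0.3, 0.2, -0.6]
grip_width: 0.0001
```

Emit:
carry_out([
  [[0, 0, -0.002, 0, 0, 0], [0, 0, -0.004, 0, 0, 0], [0, 0, -0.006, 0, 0, 0]],
])

```text
clock: 13.25
position: [0.659, 0.205, 0.0569]
tool_rot: [-180.0, -0.0, 12.6]
wrist_force: [-1.1, -0.4, 1.0]
grip_width: 0.0005
```

```bash
python3 snap.py p4;  python3 - <<'E'
from h import *
a=cv2.imread('pics/p4.png')[150:350,200:440]
im=get_image('side')[190:260,220:300,::-1]
cv2.imwrite('pics/p4z.png',cv2.hconcat([cv2.resize(a,(480,400),interpolation=0),cv2.copyMakeBorder(cv2.resize(im,(320,280),interpolation=0),0,120,0,0,0)]))
E
```

```text
13.25 [0.65902639 0.20500454 0.05686956] [-1.79999429e+02 -1.22915405e-03  1.26020078e+01] [-1.0561265  -0.39063131  1.03383393] 0.0005368197687612616 [-30.23665396  41.53058477  13.25658322 102.95354644 -14.5723167
  37.17921278 -85.93082804]
```

View pics/p4z.png

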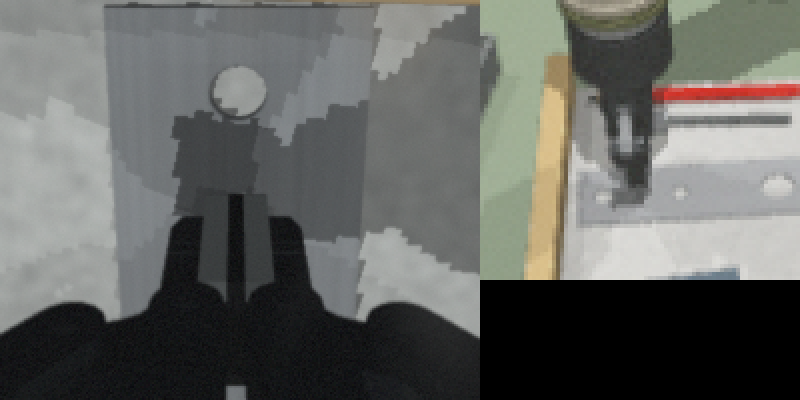

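Emit:
carry_out([
  [[0, 0, -0.0015, 0, 0, 0], [0, 0, -0.003, 0, 0, 0]],
])

```text
clock: 13.55
position: [0.659, 0.205, 0.0563]
tool_rot: [-180.0, 0.0, 12.6]
wrist_force: [-0.2, -0.0, 0.1]
grip_width: 0.0001
```

Emit:
carry_out([
  [[0, 0, -0.0015, 0, 0, 0], [0, 0, -0.003, 0, 0, 0], [0, 0, -0.0045, 0, 0, 0]],
])

```text
clock: 13.85
position: [0.659, 0.205, 0.0554]
tool_rot: [-180.0, 0.0, 12.6]
wrist_force: [0.7, 0.7, 0.3]
grip_width: -0.0003
```

Emit:
carry_out([
  [[0, 0, -0.0015, 0, 0, 0], [0, 0, -0.003, 0, 0, 0], [0, 0, -0.0045, 0, 0, 0]],
])

```text
clock: 14.15
position: [0.659, 0.205, 0.0545]
tool_rot: [180.0, 0.0, 12.6]
wrist_force: [0.0, 0.2, 0.8]
grip_width: 0.0
```

Emit:
carry_out([
  [[0, 0, -0.0015, 0, 0, 0], [0, 0, -0.003, 0, 0, 0], [0, 0, -0.0045, 0, 0, 0]],
])

```text
clock: 14.45
position: [0.659, 0.205, 0.0535]
tool_rot: [-180.0, 0.0, 12.6]
wrist_force: [0.7, 0.1, 0.4]
grip_width: 0.0003
```

Emit:
carry_out([
  [[0, 0, -0.0015, 0, 0, 0], [0, 0, -0.003, 0, 0, 0], [0, 0, -0.0045, 0, 0, 0]],
])

```text
clock: 14.75
position: [0.659, 0.205, 0.0527]
tool_rot: [-180.0, 0.0, 12.6]
wrist_force: [0.4, 0.3, 0.4]
grip_width: -0.0001
```

Emit:
carry_out([
  [[0, 0, -0.0015, 0, 0, 0], [0, 0, -0.003, 0, 0, 0], [0, 0, -0.0045, 0, 0, 0]],
])

```text
clock: 15.05
position: [0.659, 0.205, 0.0518]
tool_rot: [-180.0, 0.0, 12.6]
wrist_force: [-0.1, -0.1, 0.2]
grip_width: -0.0001
```

Emit:
carry_out([
  [[0, 0, -0.0015, 0, 0, 0], [0, 0, -0.003, 0, 0, 0], [0, 0, -0.0045, 0, 0, 0]],
])

```text
clock: 15.35
position: [0.659, 0.205, 0.0508]
tool_rot: [-180.0, 0.0, 12.6]
wrist_force: [0.6, -0.7, -0.5]
grip_width: -0.0002
```

```bash
python3 snap.py p5;  python3 - <<'E'
from h import *
a=cv2.imread('pics/p5.png')[150:350,200:440]
im=get_image('side')[190:260,220:300,::-1]
cv2.imwrite('pics/p5z.png',cv2.hconcat([cv2.resize(a,(480,400),interpolation=0),cv2.copyMakeBorder(cv2.resize(im,(320,280),interpolation=0),0,120,0,0,0)]))
E
```

```text
15.35 [0.65897087 0.20496866 0.05084157] [-1.79999347e+02  6.37700148e-03  1.25992696e+01] [ 0.59453633 -0.69759892 -0.45217554] -0.00021423817772368826 [-30.11867824  41.96124738  13.0758693  103.11200971 -14.70396088
  36.58885378 -85.82108557]
```

View pics/p5z.png

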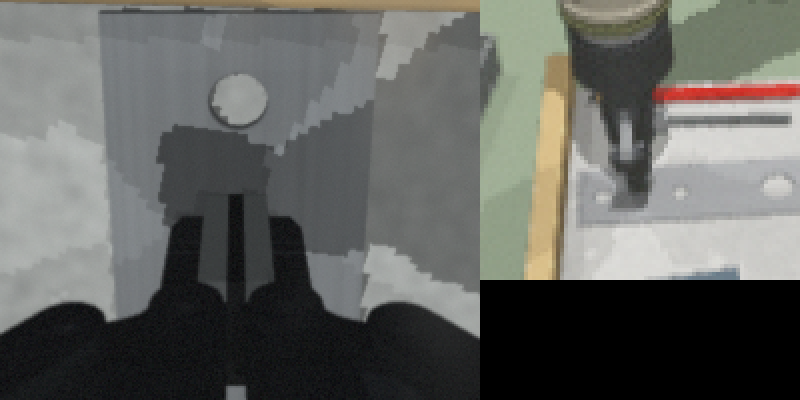

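Emit:
carry_out([
  [[0, 0, -0.0025, 0, 0, 0], [0, 0, -0.005, 0, 0, 0]],
])

```text
clock: 15.65
position: [0.659, 0.205, 0.0498]
tool_rot: [180.0, 0.0, 12.6]
wrist_force: [0.2, -0.2, 0.2]
grip_width: 0.0001
```

Emit:
carry_out([
  [[0, 0, -0.0025, 0, 0, 0], [0, 0, -0.005, 0, 0, 0]],
])

```text
clock: 15.85
position: [0.659, 0.205, 0.0488]
tool_rot: [180.0, 0.0, 12.6]
wrist_force: [-0.1, 0.3, 1.0]
grip_width: -0.0001
```

Emit:
carry_out([
  [[0, 0, -0.0025, 0, 0, 0], [0, 0, -0.005, 0, 0, 0]],
])

```text
clock: 16.05
position: [0.659, 0.205, 0.0478]
tool_rot: [180.0, 0.0, 12.6]
wrist_force: [-0.4, -0.3, 0.3]
grip_width: -0.0
```

Emit:
carry_out([
  [[0, 0, -0.0025, 0, 0, 0], [0, 0, -0.005, 0, 0, 0]],
])

```text
clock: 16.25
position: [0.659, 0.205, 0.0468]
tool_rot: [-180.0, 0.0, 12.6]
wrist_force: [0.2, -0.2, 0.1]
grip_width: 0.0
```

Emit:
carry_out([
  [[0, 0, -0.0025, 0, 0, 0], [0, 0, -0.005, 0, 0, 0]],
])

```text
clock: 16.45
position: [0.659, 0.205, 0.0458]
tool_rot: [180.0, 0.0, 12.6]
wrist_force: [0.6, 0.2, 0.3]
grip_width: 0.0
```

Emit:
carry_out([
  [[0, 0, -0.0025, 0, 0, 0], [0, 0, -0.005, 0, 0, 0]],
])

```text
clock: 16.65
position: [0.659, 0.205, 0.0452]
tool_rot: [-180.0, 0.0, 12.6]
wrist_force: [-2.1, 0.2, 8.4]
grip_width: 0.0006
```

Emit:
carry_out([
  [[0, 0, 0, 0, 0, 0]],
])

```text
clock: 16.75
position: [0.659, 0.205, 0.0452]
tool_rot: [-180.0, -0.0, 12.6]
wrist_force: [-2.0, 0.5, 4.6]
grip_width: 0.0002
```

Emit:
carry_out([
  [[-0.005, -0.001, -0.0005, 0, 0, 0], [-0.015, -0.003, -0.0005, 0, 0, 0], [-0.025, -0.005, -0.0005, 0, 0, 0], [-0.035, -0.0075, -0.0005, 0, 0, 0]],
])

```text
clock: 17.15
position: [0.6526, 0.2036, 0.0452]
tool_rot: [-180.0, -0.1, 12.6]
wrist_force: [2.7, 0.2, 6.0]
grip_width: 0.0001
```

```bash
python3 snap.py q1
```

```text
17.15 [0.65257511 0.20363894 0.04522187] [-1.79993660e+02 -8.69489776e-02  1.25984299e+01] [2.67339902 0.2214661  6.02716825] 9.694717923273581e-05 [-30.11475837  41.98522504  12.82845898 104.24916419 -14.87887469
  35.31309319 -85.6897986 ]
```

View pics/q1.png

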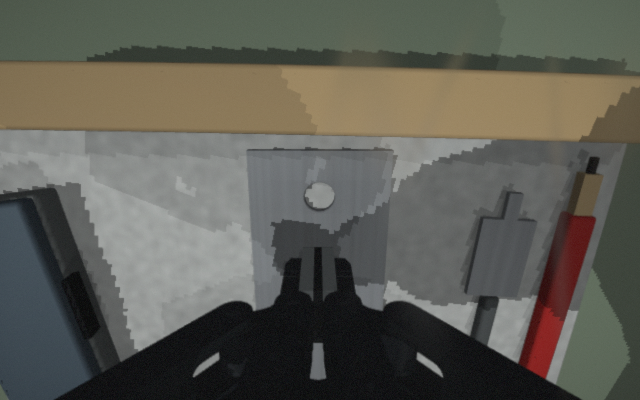

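Emit:
carry_out([
  [[-0.0146, -0.0032, 0, 0, 0, 0], [-0.0292, -0.0064, 0, 0, 0, 0], [-0.0438, -0.0096, 0, 0, 0, 0], [-0.0584, -0.0128, 0, 0, 0, 0], [-0.073, -0.016, 0, 0, 0, 0], [-0.0876, -0.0192, 0, 0, 0, 0]],
])

```text
clock: 17.8
position: [0.6349, 0.1998, 0.0452]
tool_rot: [-180.0, -0.1, 12.6]
wrist_force: [3.2, 1.3, 5.9]
grip_width: -0.0002
```

Emit:
carry_out([
  [[-0.0146, -0.0032, 0, 0, 0, 0], [-0.0292, -0.0064, 0, 0, 0, 0], [-0.0438, -0.0096, 0, 0, 0, 0], [-0.0584, -0.0128, 0, 0, 0, 0], [-0.073, -0.016, 0, 0, 0, 0], [-0.0876, -0.0192, 0, 0, 0, 0]],
])

```text
clock: 18.4
position: [0.6174, 0.1959, 0.0452]
tool_rot: [-180.0, -0.1, 12.6]
wrist_force: [2.3, 0.1, 5.6]
grip_width: 0.0002
```

```bash
python3 snap.py q2
```

```text
18.4 [0.61738165 0.19590973 0.04521303] [-1.79993602e+02 -8.01908487e-02  1.25992221e+01] [2.2562925  0.06111319 5.55592684] 0.00016995335425395183 [-30.64421637  40.12322923  12.44613192 109.20485964 -15.11352775
  32.16273032 -85.59877139]
```

View pics/q2.png

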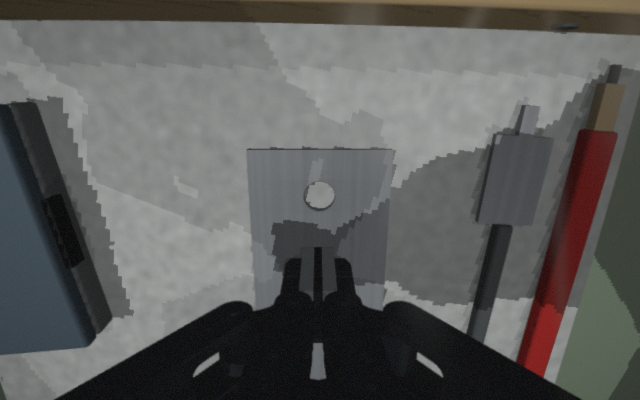

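Emit:
carry_out([
  [[-0.0146, -0.0032, 0, 0, 0, 0], [-0.0292, -0.0064, 0, 0, 0, 0], [-0.0438, -0.0096, 0, 0, 0, 0], [-0.0584, -0.0128, 0, 0, 0, 0], [-0.073, -0.016, 0, 0, 0, 0], [-0.0876, -0.0192, 0, 0, 0, 0], [-0.1022, -0.0224, 0, 0, 0, 0], [-0.1168, -0.0256, 0, 0, 0, 0]],
])

```text
clock: 19.25
position: [0.594, 0.1908, 0.0452]
tool_rot: [-180.0, -0.1, 12.6]
wrist_force: [2.7, 0.5, 6.1]
grip_width: -0.0001
```

Emit:
carry_out([
  [[-0.0146, -0.0032, 0, 0, 0, 0], [-0.0292, -0.0064, 0, 0, 0, 0], [-0.0438, -0.0096, 0, 0, 0, 0], [-0.0584, -0.0128, 0, 0, 0, 0], [-0.073, -0.016, 0, 0, 0, 0], [-0.0876, -0.0192, 0, 0, 0, 0], [-0.1022, -0.0224, 0, 0, 0, 0], [-0.1168, -0.0256, 0, 0, 0, 0]],
])

```text
clock: 20.05
position: [0.5707, 0.1857, 0.0452]
tool_rot: [-180.0, -0.1, 12.6]
wrist_force: [2.4, 1.1, 5.5]
grip_width: -0.0001
```

```bash
python3 snap.py q3
python3 - <<'E'
from h import *
import json
c=cam('wrist',*json.load(open('s1.json')));print(plane(c,[(440,285),(410,270),(435,256)],.066))
s=get_image('side');cv2.imwrite('pics/sideq3.png',cv2.resize(s[170:330,220:420,::-1],None,fx=4,fy=4,interpolation=0)[:600])
E
```

```text
20.05 [0.57068639 0.18570684 0.0451565 ] [-1.79993167e+02 -8.13451367e-02  1.26003699e+01] [2.42188225 1.09735643 5.46788442] -0.00013691431081321867 [-31.32168848  37.80783381  11.8393192  115.58265403 -15.52714204
  27.99622024 -85.54392849]
[[0.41893313 0.02439734 0.066     ]
 [0.43185414 0.06476618 0.066     ]
 [0.45465953 0.04135541 0.066     ]]
```

View pics/q3.png

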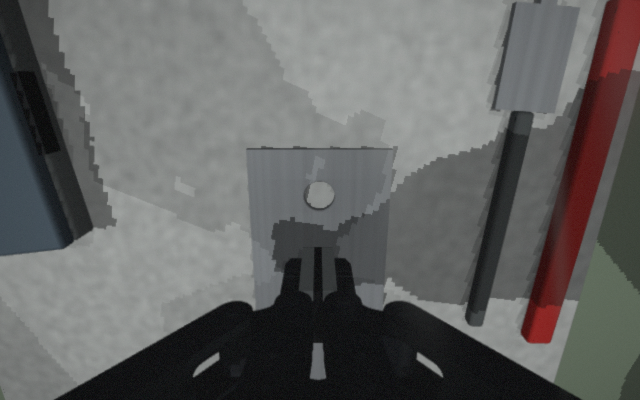

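View pics/sideq3.png

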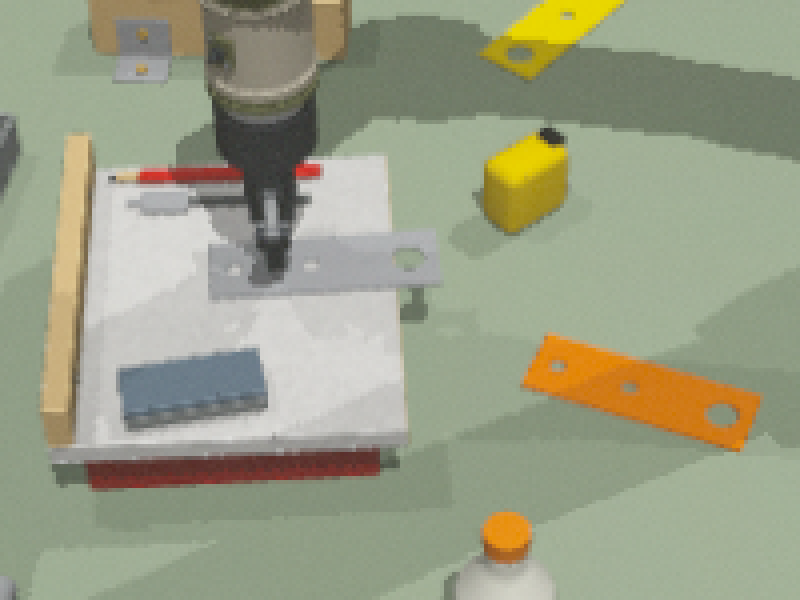

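Emit:
carry_out([
  [[-0.0146, -0.0032, 0, 0, 0, 0], [-0.0292, -0.0064, 0, 0, 0, 0], [-0.0438, -0.0096, 0, 0, 0, 0], [-0.0584, -0.0128, 0, 0, 0, 0], [-0.073, -0.016, 0, 0, 0, 0], [-0.0876, -0.0192, 0, 0, 0, 0], [-0.1022, -0.0224, 0, 0, 0, 0], [-0.1168, -0.0256, 0, 0, 0, 0]],
])

```text
clock: 20.95
position: [0.5473, 0.1806, 0.0451]
tool_rot: [-180.0, -0.1, 12.6]
wrist_force: [2.7, -0.5, 6.4]
grip_width: 0.0001
```

Emit:
carry_out([
  [[-0.01, -0.002, 0, 0, 0, 0], [-0.014, -0.003, 0, 0, 0, 0], [-0.014, -0.003, 0, 0, 0, 0], [-0.014, -0.003, 0.005, 0, 0, 0], [-0.014, -0.003, 0.015, 0, 0, 0], [-0.014, -0.003, 0.05, 0, 0, 0], [-0.014, -0.003, 0.15, 0, 0, 0], [-0.014, -0.003, 0.3, 0, 0, 0]],
])

```text
clock: 21.75
position: [0.5427, 0.1794, 0.1044]
tool_rot: [180.0, 0.2, 12.6]
wrist_force: [0.4, 0.5, 0.4]
grip_width: -0.0
```

Emit:
carry_out([
  [[-0.1, -0.025, 0.1, 0, 0, 0], [-0.2, -0.05, 0.2, 0, 0, 0], [-0.3, -0.075, 0.25, 0, 0, 0], [-0.4, -0.095, 0.25, 0, 0, 0], [-0.4, -0.095, 0.25, 0, 0, 0], [-0.4, -0.095, 0.25, 0, 0, 0], [-0.4, -0.095, 0.25, 0, 0, 0]],
], gripper=1)

```text
clock: 22.45
position: [0.4648, 0.1611, 0.1549]
tool_rot: [-180.0, -0.0, 12.6]
wrist_force: [0.5, 0.6, -0.8]
grip_width: 0.0853
```

```bash
python3 snap.py g1
```

```text
22.45 [0.4648244  0.16112095 0.15491113] [-1.79998221e+02 -3.49127723e-02  1.26043619e+01] [ 0.54604834  0.5660838  -0.8182475 ] 0.08530490220710824 [-38.14255712  22.52551612  16.77943933 124.83884184 -11.40016347
  33.99661021 -90.48782055]
```

View pics/g1.png

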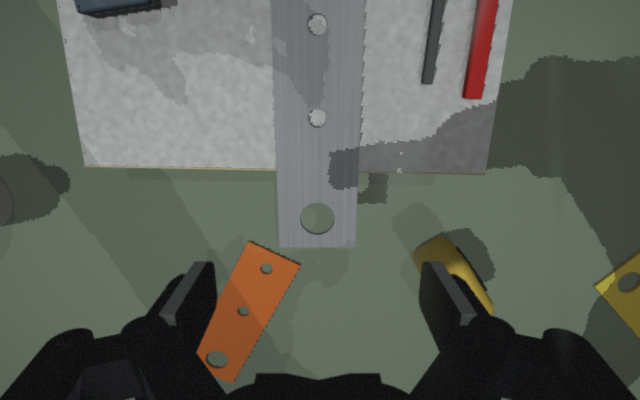

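```bash
cat > plate.py <<'E'
from h import *
import json
def meas(n,z,pts,rs=(14,10,10)):
    c=cam('wrist',*json.load(open(n+'.json')));im=cv2.imread(f'pics/{n}.png');g=cv2.cvtColor(im,cv2.COLOR_BGR2GRAY).astype(int)
    out=[]
    for (x,y) in pts:
        out.append(plane(c,[(x,y)],z)[0])
    return np.array(out)
E
python3 - <<'E'
from plate import *
P=meas('g1',.081,[(317,218),(317.5,118),(317,24),(280,247),(355,247)])
print(P);d=P[2]-P[0];print('yaw',np.degrees(np.arctan2(d[1],d[0])),np.linalg.norm(d),np.linalg.norm(P[3]-P[4]),(P[3]+P[4])/2)
u=d/np.linalg.norm(d);lug=P[0]-u*.024;print('lug',lug,'x-42',P[0]+u*.024)
F=meas('g1',.078,[(86,166),(487,174)]);print(F);e=(F[1]-F[0]);e/=np.linalg.norm(e);n=np.array([-e[1],e[0],0]);print('overhang',(F[0]-lug)@n, n)
E
```

```text
[[0.44424158 0.15616627 0.081     ]
 [0.51765712 0.17220279 0.081     ]
 [0.5763715  0.18567462 0.081     ]
 [0.41393992 0.17922878 0.081     ]
 [0.42684413 0.1216506  0.081     ]]
yaw 12.589186426114333 0.13538485965017244 0.05900648433812264 [0.42039203 0.15043969 0.081     ]
lug [0.42081859 0.15093525 0.081     ] x-42 [0.46766457 0.16139729 0.081     ]
[[0.445866   0.3331846  0.078     ]
 [0.50521102 0.03963186 0.078     ]]
overhang 0.06066395670265499 [0.98017116 0.19815271 0.        ]
```

Emit:
carry_out([
  [[-0.006, -0.002, -0.1, 0, 0, 0], [-0.006, -0.002, -0.25, 0, 0, 0], [-0.006, -0.002, -0.38, 0, 0, 0], [-0.006, -0.002, -0.45, 0, 0, 0], [-0.006, -0.002, -0.45, 0, 0, 0], [-0.006, -0.002, -0.45, 0, 0, 0]],
])

```text
clock: 23.1
position: [0.4632, 0.1603, 0.0646]
tool_rot: [180.0, 0.0, 12.6]
wrist_force: [0.0, 0.2, -0.4]
grip_width: 0.0851
```

```bash
python3 snap.py g2
```

```text
23.1 [0.46320808 0.16026727 0.06462638] [1.79981219e+02 4.47627951e-02 1.25757628e+01] [ 0.04219882  0.20125801 -0.4181099 ] 0.0851110050470275 [-33.63637717  31.15985788  11.2438397  128.98788194 -16.20297729
  21.159584   -86.23858964]
```

View pics/g2.png

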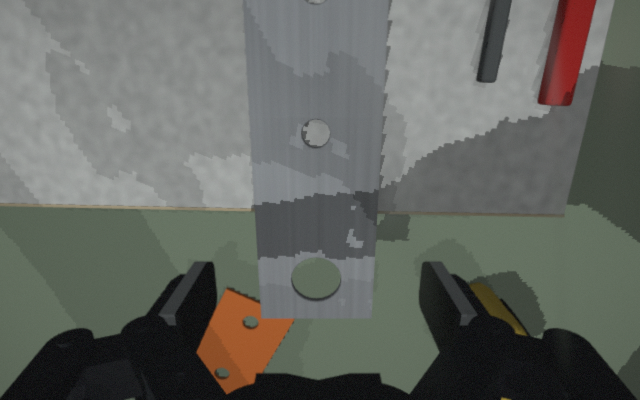

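Emit:
carry_out([
  [[0, 0, -0.04, 0, 0, 0], [0, 0, -0.08, 0, 0, 0], [0, 0, -0.12, 0, 0, 0], [0, 0, -0.16, 0, 0, 0], [0, 0, -0.2, 0, 0, 0], [0, 0, -0.225, 0, 0, 0], [0, 0, -0.225, 0, 0, 0]],
])

```text
clock: 23.85
position: [0.4625, 0.1602, 0.0189]
tool_rot: [180.0, 0.1, 12.6]
wrist_force: [-0.1, 0.3, -0.6]
grip_width: 0.0853
```

```bash
python3 snap.py g3
```

```text
23.85 [0.46247589 0.16024514 0.01894554] [1.79987175e+02 7.99619453e-02 1.26001807e+01] [-0.07561368  0.34264025 -0.5768529 ] 0.08532551907324272 [-31.06965176  35.94189897   7.68912045 130.31618833 -17.97285598
  14.75953883 -84.80877424]
```

View pics/g3.png

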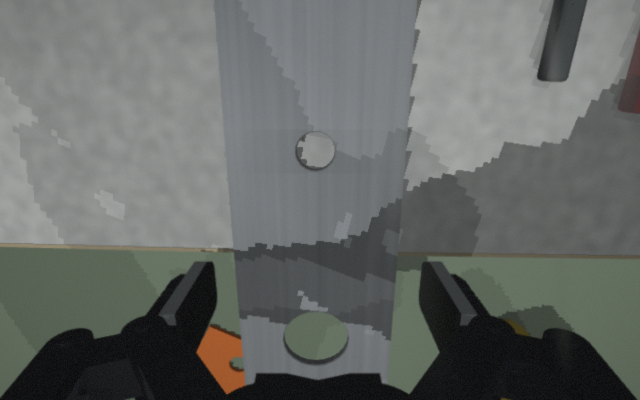

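Emit:
carry_out([
  [[0, 0, 0, 0, 0, 0], [0, 0, 0, 0, 0, 0], [0, 0, 0, 0, 0, 0], [0, 0, 0, 0, 0, 0], [0, 0, 0, 0, 0, 0]],
], gripper=0)

```text
clock: 24.4
position: [0.4631, 0.1606, 0.0204]
tool_rot: [-180.0, -0.1, 12.6]
wrist_force: [-1.8, -0.7, 5.2]
grip_width: 0.0579
```

```bash
python3 snap.py g4
```

```text
24.4 [0.4631096  0.16055854 0.02040757] [-1.79983724e+02 -5.05690802e-02  1.25976801e+01] [-1.79518538 -0.71512479  5.15702844] 0.05787522760436661 [-31.11233844  35.77575993   7.74405899 130.29891296 -17.96650487
  14.81368253 -84.81694364]
```

View pics/g4.png

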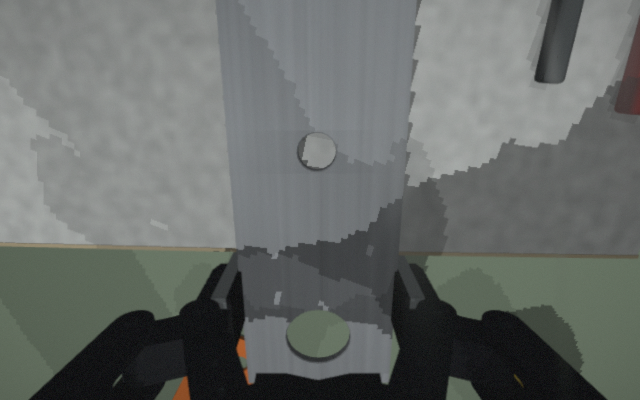

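Emit:
carry_out([
  [[0, 0, 0.01, 0, 0, 0], [0, 0, 0.03, 0, 0, 0], [0, 0, 0.06, 0, 0, 0], [0, 0, 0.1, 0, 0, 0], [0, 0, 0.15, 0, 0, 0], [0, 0, 0.2, 0, 0, 0], [0, 0, 0.25, 0, 0, 0], [0, 0, 0.25, 0, 0, 0]],
])

```text
clock: 25.25
position: [0.4636, 0.1608, 0.0713]
tool_rot: [-180.0, -0.1, 12.6]
wrist_force: [-0.5, -0.8, -3.1]
grip_width: 0.0581
```

```bash
python3 snap.py l1
python3 - <<'E'
from h import *
s=get_image('side');cv2.imwrite('pics/sidel1.png',cv2.resize(s[170:320,220:420,::-1],None,fx=4,fy=4,interpolation=0))
E
```

```text
25.25 [0.46356113 0.16081115 0.07131447] [-1.79968721e+02 -1.30726378e-01  1.26087244e+01] [-0.47644435 -0.84337726 -3.05588017] 0.058056030794265 [-34.03864485  30.45113835  11.73069594 128.83690521 -16.06481577
  21.88048214 -86.3336876 ]
```

View pics/l1.png

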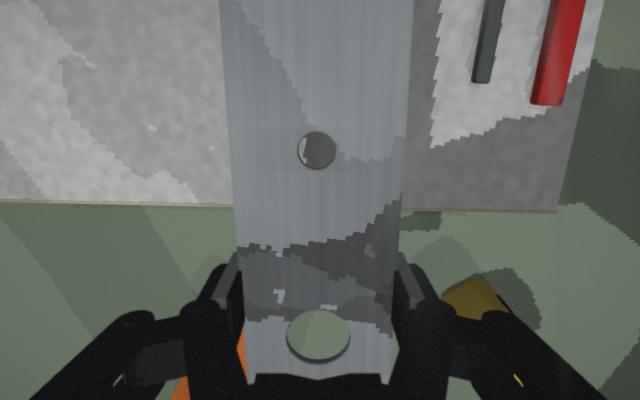

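View pics/sidel1.png

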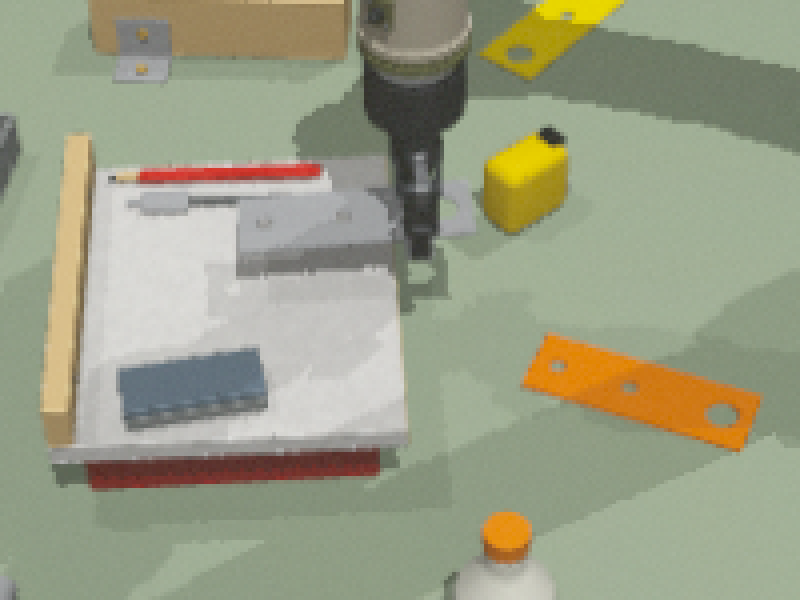

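Run:
```python
from plate import *
for n,zt,pts in(('g4',.081,[(318,334),(317.5,151)]),('l1',None,[(318,334),(316.5,150.5)])):
    pos,rot=json.load(open(n+'.json'));R=Ro.from_euler('xyz',rot,degrees=True)
    z=zt or pos[2]+.0606
    P=meas(n,z,pts);print(n,P,R.inv().apply(P-pos)*1e3,np.linalg.norm(P[1]-P[0]))
```

```text
g4 [[0.44599537 0.15567103 0.081     ]
 [0.51849845 0.1720923  0.081     ]] [[-17.71471831   1.01995143 -60.608379  ]
 [ 56.62441081   0.80722109 -60.54270707]] 0.07433946249635828
l1 [[0.44639488 0.15589225 0.13191447]
 [0.51894736 0.17268356 0.13191447]] [[-17.68771204   1.01991346 -60.64108001]
 [ 56.7802749    0.47125562 -60.47087359]] 0.07447020258854206
```

Emit:
carry_out([
  [[0, -0.02, 0.03, 0, 0, 0], [0.02, -0.1, 0.06, 0, 0, -0.005], [0.05, -0.2, 0.075, 0, 0, -0.01], [0.09, -0.35, 0.075, 0, 0, -0.02], [0.13, -0.5, 0.075, 0, 0, -0.03], [0.17, -0.65, 0.075, 0, 0, -0.04], [0.21, -0.8, 0.075, 0, 0, -0.05], [0.24, -0.95, 0.075, 0, 0, -0.06]],
])

```text
clock: 26.15
position: [0.511, -0.0324, 0.085]
tool_rot: [180.0, 0.0, 5.3]
wrist_force: [0.7, -0.2, -1.7]
grip_width: 0.0578
```

Emit:
carry_out([
  [[0.04, -0.15, 0, 0, 0, -0.008], [0.08, -0.3, 0, 0, 0, -0.008], [0.12, -0.45, 0, 0, 0, -0.008], [0.16, -0.6, 0, 0, 0, -0.008], [0.19, -0.72, 0, 0, 0, -0.008], [0.21, -0.82, 0, 0, 0, -0.008], [0.22, -0.88, 0, 0, 0, -0.008], [0.222, -0.895, 0, 0, 0, -0.008]],
])

```text
clock: 26.95
position: [0.5546, -0.211, 0.0848]
tool_rot: [180.0, 0.0, 4.3]
wrist_force: [-0.0, 0.3, -2.7]
grip_width: 0.0575
```

Emit:
carry_out([
  [[0, 0, 0, 0, 0, 0], [0, 0, 0, 0, 0, 0]],
])

```text
clock: 27.15
position: [0.555, -0.2074, 0.0847]
tool_rot: [-180.0, 0.0, 4.5]
wrist_force: [0.3, 0.1, -2.8]
grip_width: 0.0577
```

```bash
python3 snap.py f1
python3 - <<'E'
from h import *
for n in('side','scene'):
    s=get_image(n);cv2.imwrite(f'pics/{n}f1.png',s[:,:,::-1])
E
```

```text
27.15 [ 0.55496081 -0.20738454  0.08469578] [-1.79952743e+02  3.14587632e-02  4.49967515e+00] [ 0.30910755  0.09652901 -2.84755644] 0.05769105253132726 [  7.50628663  33.97308785  11.12751452 115.20160122 -11.83056885
  31.92363159 -58.64365426]
```

View pics/f1.png

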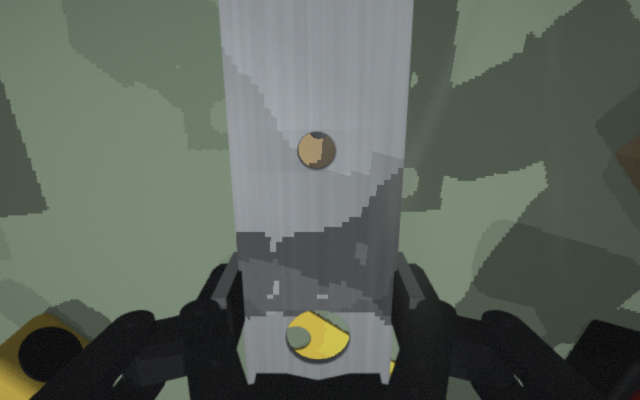

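View pics/sidef1.png

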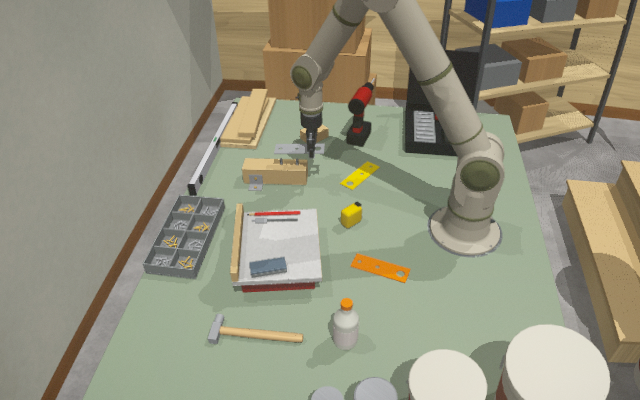

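Emit:
carry_out([
  [[0.004, -0.002, -0.04, 0, 0, 0], [0.004, -0.002, -0.08, 0, 0, 0], [0.004, -0.002, -0.12, 0, 0, 0], [0.004, -0.002, -0.16, 0, 0, 0], [0.004, -0.002, -0.18, 0, 0, 0], [0.004, -0.002, -0.19, 0, 0, 0], [0.004, -0.002, -0.2, 0, 0, 0], [0.004, -0.002, -0.2, 0, 0, 0]],
])

```text
clock: 28.1
position: [0.5561, -0.209, 0.0447]
tool_rot: [-180.0, 0.0, 4.4]
wrist_force: [-0.7, -0.8, -2.1]
grip_width: 0.0582
```

```bash
python3 snap.py f2
python3 - <<'E'
from h import *
a=cv2.imread('pics/f2.png')[100:210,260:380];cv2.imwrite('pics/f2z.png',cv2.resize(a,None,fx=5,fy=5,interpolation=0))
s=get_image('side')[130:195,230:340,::-1];t=get_image('scene')[130:230,170:290,::-1]
cv2.imwrite('pics/f2s.png',cv2.resize(s,None,fx=7,fy=7,interpolation=0));cv2.imwrite('pics/f2c.png',cv2.resize(t,None,fx=6,fy=6,interpolation=0))
E
```

```text
28.1 [ 0.55606619 -0.20900581  0.04468008] [-1.79998958e+02  5.12251859e-03  4.43481219e+00] [-0.68178697 -0.84608027 -2.12796971] 0.058159237959425285 [  8.65335174  37.40478327   9.68079535 116.23528949 -12.84484197
  27.34903802 -57.74492291]
```

View pics/f2z.png

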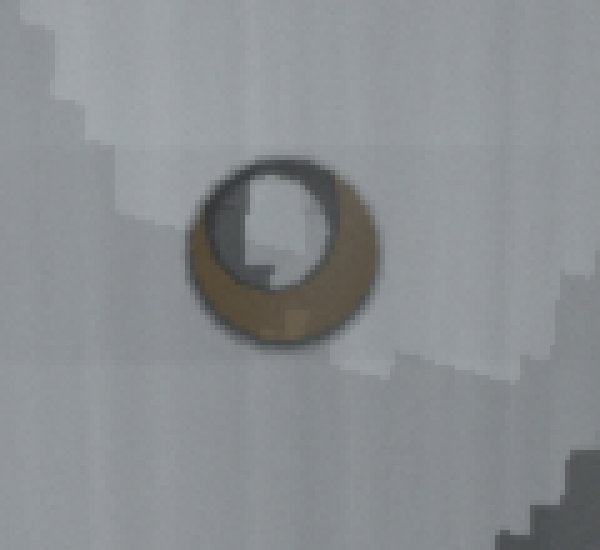

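View pics/f2s.png

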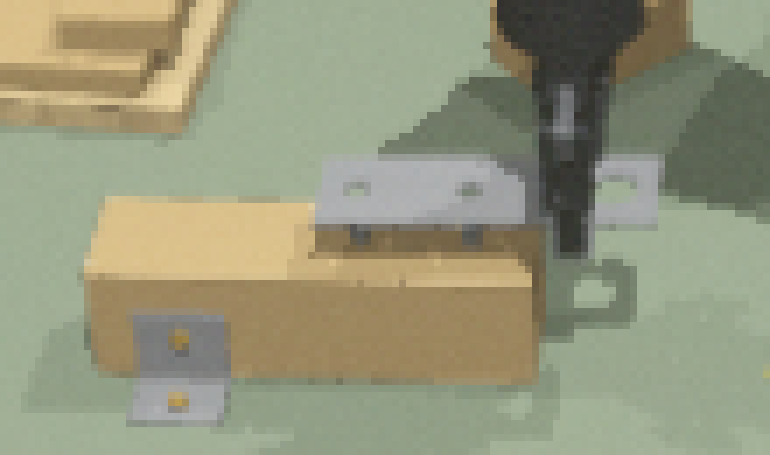

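View pics/f2c.png

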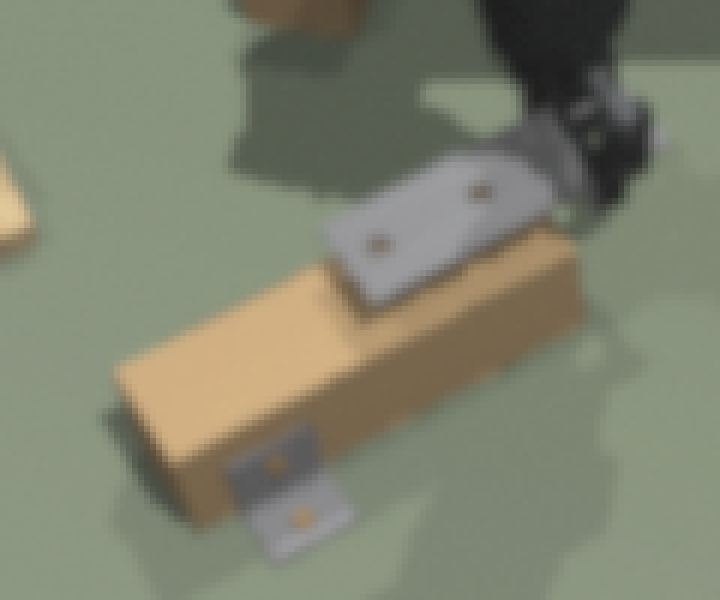

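Run:
```python
from plate import *
h=meas('f2',.1052,[(316.4,150.0)]);h2=meas('f2',.103,[(316.4,150.0)]);b=meas('f2',.0945,[(314.0,144.9)])
print(h,h2,b,(b-h)*1e3,(b-h2)*1e3)
# yaw check: holes end via side/scene
p,r=json.load(open('f2.json'))
cs,cc=cam('side'),cam('scene')
sp=[(230+470/7,130+189/7),(230+357/7,130+187/7)];cp=[(170+480/6,130+191/6),(170+378/6,130+244/6)]
X=[tri([cs,cc],[a,b])for a,b in zip(sp,cp)];print(X);d=X[1][0]-X[0][0];print(np.linalg.norm(d),np.degrees(np.arctan2(d[1],d[0])),d)
for c,pp in((cs,sp),(cc,cp)):
    P=plane(c,pp,.104);d=P[1]-P[0];print(P,np.linalg.norm(d),np.degrees(np.arctan2(d[1],d[0])))
# near/far bolts
```

```text
[[ 0.61301446 -0.20504495  0.1052    ]] [[ 0.61259488 -0.20506948  0.103     ]] [[ 0.61277927 -0.20414828  0.0945    ]] [[ -0.23519317   0.89667516 -10.7       ]] [[ 0.18438737  0.92120004 -8.5       ]]
[(array([ 0.60998655, -0.20302374,  0.1007784 ]), [np.float64(0.00013658165603954846), np.float64(0.00013658165603934694)]), (array([ 0.67011476, -0.19903442,  0.09966109]), [np.float64(0.0003622105628134346), np.float64(0.00036221056281355657)])]
0.0602707528569337 3.7958295660504104 [ 0.0601282   0.00398931 -0.00111731]
[[ 0.60901918 -0.19883577  0.104     ]
 [ 0.66850181 -0.19364614  0.104     ]] 0.05970859657036013 4.986216957546255
[[ 0.61090936 -0.20034031  0.104     ]
 [ 0.67122446 -0.1952647   0.104     ]] 0.06052828530609989 4.810202916592104
```

Emit:
carry_out([
  [[0, 0.0045, -0.005, 0, 0, 0], [0, 0.0045, -0.015, 0, 0, 0], [0, 0.0045, -0.02, 0, 0, 0], [0, 0.0045, -0.02, 0, 0, 0], [0, 0.0045, -0.02, 0, 0, 0]],
])

```text
clock: 28.75
position: [0.5561, -0.2081, 0.0407]
tool_rot: [180.0, 0.0, 4.4]
wrist_force: [0.6, 0.7, -2.5]
grip_width: 0.0575
```

```bash
python3 snap.py f3
python3 - <<'E'
from h import *
a=cv2.imread('pics/f3.png')[100:210,260:380];cv2.imwrite('pics/f3z.png',cv2.resize(a,None,fx=5,fy=5,interpolation=0))
s=get_image('side')[130:195,230:340,::-1];t=get_image('scene')[130:230,170:290,::-1]
cv2.imwrite('pics/f3s.png',cv2.resize(s,None,fx=7,fy=7,interpolation=0));cv2.imwrite('pics/f3c.png',cv2.resize(t,None,fx=6,fy=6,interpolation=0))
E
```

```text
28.75 [ 0.5560701  -0.2080782   0.04072171] [1.79999152e+02 7.02675525e-03 4.43990292e+00] [ 0.61768419  0.73181455 -2.52721132] 0.057530887973871944 [  8.66677921  37.73267467   9.5344894  116.37772809 -12.95253111
  26.87179669 -57.73203967]
```

View pics/f3z.png

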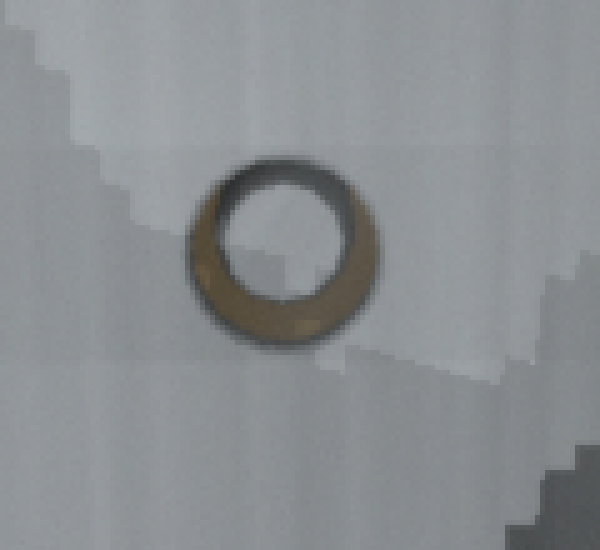

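View pics/f3s.png

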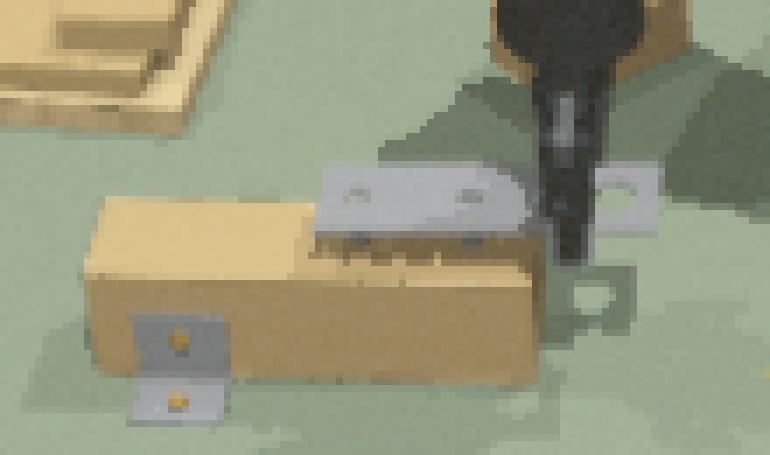

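View pics/f3c.png

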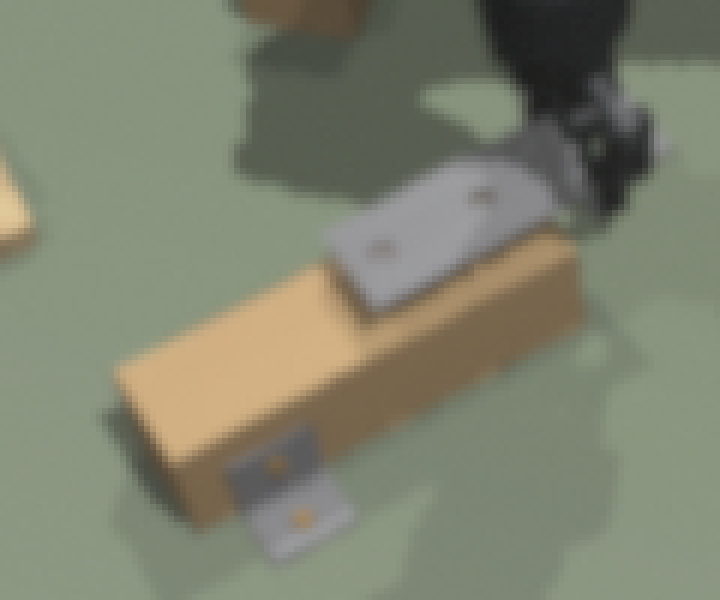

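Emit:
carry_out([
  [[-0.001, 0, -0.003, 0, 0, 0], [-0.001, 0, -0.006, 0, 0, 0], [-0.001, 0, -0.009, 0, 0, 0], [-0.001, 0, -0.012, 0, 0, 0], [-0.001, 0, -0.015, 0, 0, 0], [-0.001, 0, -0.018, 0, 0, 0]],
])

```text
clock: 29.5
position: [0.5559, -0.2081, 0.0371]
tool_rot: [180.0, 0.0, 4.4]
wrist_force: [0.4, 0.5, -4.0]
grip_width: 0.0576
```

Emit:
carry_out([
  [[0, 0, -0.003, 0, 0, 0], [0, 0, -0.006, 0, 0, 0], [0, 0, -0.009, 0, 0, 0], [0, 0, -0.012, 0, 0, 0]],
])

```text
clock: 29.9
position: [0.5559, -0.2081, 0.0347]
tool_rot: [180.0, 0.0, 4.4]
wrist_force: [0.0, 0.0, -2.8]
grip_width: 0.0579
```

Emit:
carry_out([
  [[0, 0, -0.003, 0, 0, 0], [0, 0, -0.006, 0, 0, 0], [0, 0, -0.009, 0, 0, 0]],
])

```text
clock: 30.2
position: [0.5559, -0.208, 0.0329]
tool_rot: [-180.0, 0.0, 4.4]
wrist_force: [-0.7, 0.4, -3.3]
grip_width: 0.0579
```

```bash
python3 snap.py f4
python3 - <<'E'
from h import *
a=cv2.imread('pics/f4.png')[100:210,260:380];cv2.imwrite('pics/f4z.png',cv2.resize(a,None,fx=5,fy=5,interpolation=0))
s=get_image('side')[130:195,230:340,::-1];t=get_image('scene')[130:230,170:290,::-1]
cv2.imwrite('pics/f4s.png',cv2.resize(s,None,fx=7,fy=7,interpolation=0));cv2.imwrite('pics/f4c.png',cv2.resize(t,None,fx=6,fy=6,interpolation=0))
E
```

```text
30.2 [ 0.55585896 -0.20802967  0.03292426] [-1.79998732e+02  4.72108656e-03  4.44352636e+00] [-0.69132663  0.37937412 -3.32904933] 0.057920137469001126 [  8.8888426   38.39940285   9.21840818 116.59429372 -13.13493775
  25.96622823 -57.57013386]
```

View pics/f4z.png

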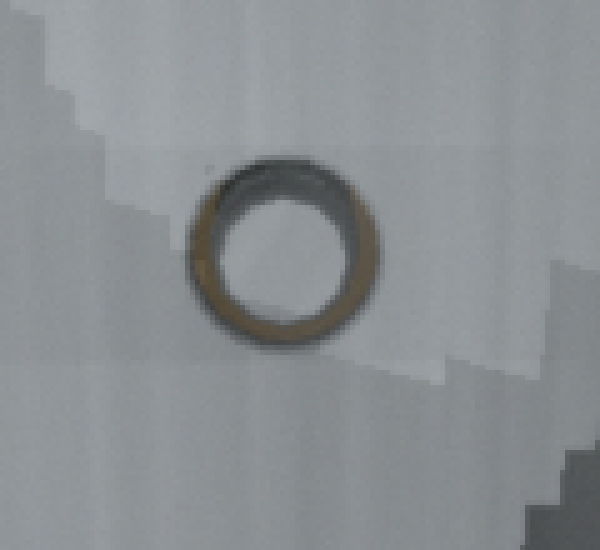

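View pics/f4s.png

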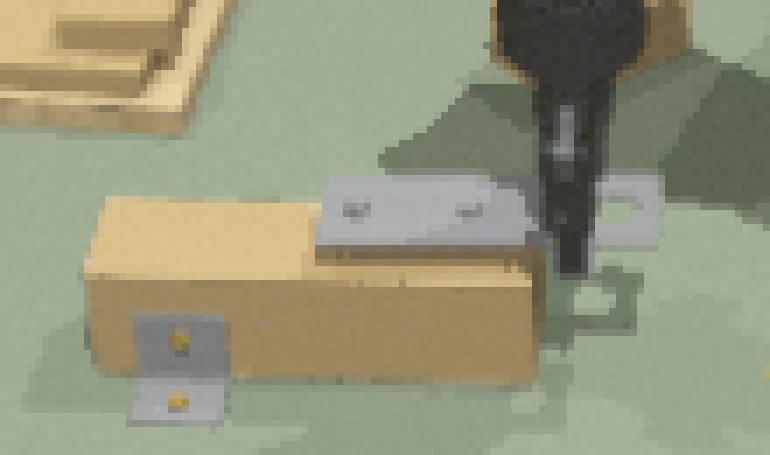

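View pics/f4c.png

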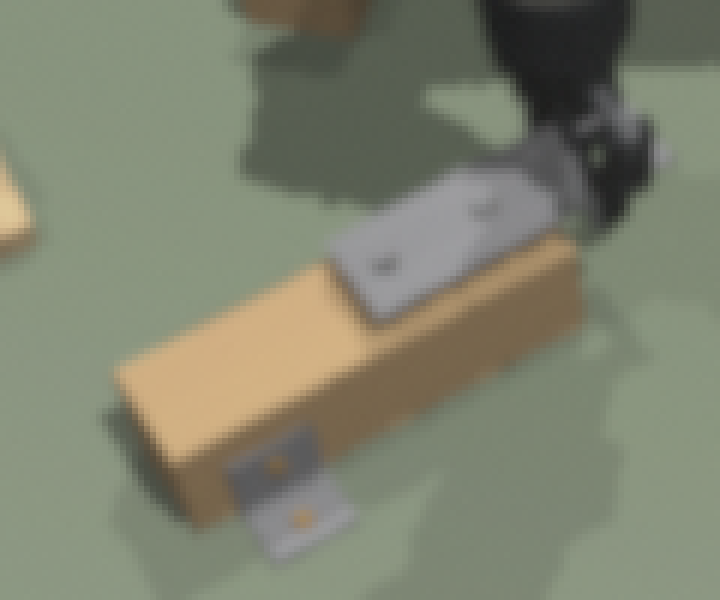

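Emit:
carry_out([
  [[0, 0, -0.0025, 0, 0, 0], [0, 0, -0.005, 0, 0, 0], [0, 0, -0.0075, 0, 0, 0], [0, 0, -0.01, 0, 0, 0]],
])

```text
clock: 30.75
position: [0.5559, -0.2081, 0.0309]
tool_rot: [-180.0, 0.0, 4.4]
wrist_force: [0.7, -0.3, -3.0]
grip_width: 0.0576
```

Emit:
carry_out([
  [[0, 0, -0.0025, 0, 0, 0], [0, 0, -0.005, 0, 0, 0], [0, 0, -0.0075, 0, 0, 0], [0, 0, -0.01, 0, 0, 0]],
])

```text
clock: 31.15
position: [0.5559, -0.2081, 0.029]
tool_rot: [180.0, -0.0, 4.4]
wrist_force: [-0.2, 0.6, -2.2]
grip_width: 0.0577
```

```bash
python3 snap.py f5
python3 - <<'E'
from h import *
a=cv2.imread('pics/f5.png')[100:210,260:380];a=cv2.resize(a,(360,330),interpolation=0)
s=get_image('side')[130:195,230:340,::-1]
cv2.imwrite('pics/f5z.png',cv2.hconcat([a,cv2.copyMakeBorder(cv2.resize(s,None,fx=4,fy=4,interpolation=0),0,70,0,0,0)]))
E
```

```text
31.15 [ 0.5559164  -0.20806976  0.02895298] [ 1.79998608e+02 -1.57819087e-03  4.43952218e+00] [-0.15400941  0.60126829 -2.18658785] 0.05765360572975259 [  9.0006625   38.74758526   9.06058867 116.6814085  -13.22671935
  25.51344558 -57.49440677]
```

View pics/f5z.png

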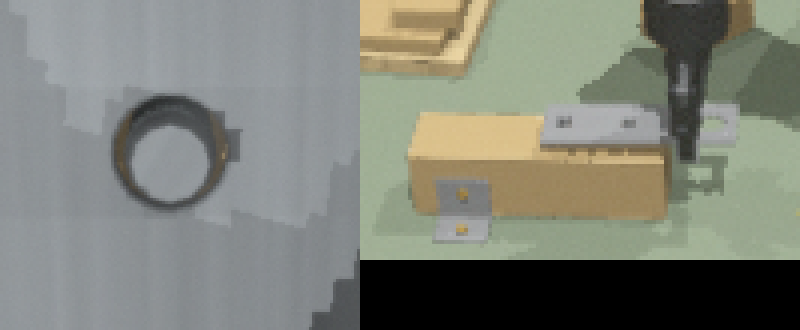

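Emit:
carry_out([
  [[-0.001, 0, -0.003, 0, 0, 0], [-0.0015, 0, -0.006, 0, 0, 0], [-0.0015, 0, -0.009, 0, 0, 0], [-0.0015, 0, -0.012, 0, 0, 0], [-0.0015, 0, -0.015, 0, 0, 0], [-0.0015, 0, -0.018, 0, 0, 0]],
])

```text
clock: 31.85
position: [0.5556, -0.2081, 0.0253]
tool_rot: [180.0, 0.0, 4.4]
wrist_force: [0.0, 0.4, -2.7]
grip_width: 0.0582
```

Emit:
carry_out([
  [[0, 0, -0.003, 0, 0, 0], [0, 0, -0.006, 0, 0, 0], [0, 0, -0.009, 0, 0, 0], [0, 0, -0.012, 0, 0, 0], [0, 0, -0.015, 0, 0, 0], [0, 0, -0.018, 0, 0, 0]],
])

```text
clock: 32.45
position: [0.5556, -0.208, 0.0217]
tool_rot: [-180.0, 0.0, 4.4]
wrist_force: [-0.9, -0.3, -2.7]
grip_width: 0.0578
```

Emit:
carry_out([
  [[0, 0, -0.003, 0, 0, 0], [0, 0, -0.006, 0, 0, 0], [0, 0, -0.009, 0, 0, 0], [0, 0, -0.012, 0, 0, 0], [0, 0, -0.015, 0, 0, 0], [0, 0, -0.018, 0, 0, 0]],
])

```text
clock: 33.05
position: [0.5556, -0.208, 0.0181]
tool_rot: [-180.0, 0.0, 4.4]
wrist_force: [0.2, 0.4, -3.1]
grip_width: 0.058
```

Emit:
carry_out([
  [[0, 0, -0.0025, 0, 0, 0], [0, 0, -0.005, 0, 0, 0], [0, 0, -0.0075, 0, 0, 0]],
])

```text
clock: 33.35
position: [0.5556, -0.208, 0.0166]
tool_rot: [180.0, 0.0, 4.4]
wrist_force: [-0.3, 0.9, -2.9]
grip_width: 0.0581
```

Emit:
carry_out([
  [[0, 0, -0.002, 0, 0, 0], [0, 0, -0.004, 0, 0, 0], [0, 0, -0.006, 0, 0, 0]],
])

```text
clock: 33.65
position: [0.5556, -0.2081, 0.0155]
tool_rot: [180.0, 0.0, 4.4]
wrist_force: [0.1, 0.1, -2.6]
grip_width: 0.0578
```

```bash
python3 snap.py f6
python3 - <<'E'
from h import *
a=cv2.imread('pics/f6.png')[100:210,260:380];a=cv2.resize(a,(360,330),interpolation=0)
s=get_image('side')[130:195,230:340,::-1]
cv2.imwrite('pics/f6z.png',cv2.hconcat([a,cv2.copyMakeBorder(cv2.resize(s,None,fx=4,fy=4,interpolation=0),0,70,0,0,0)]))
E
```

```text
33.65 [ 0.55556968 -0.20805643  0.01545263] [1.79999650e+02 1.94782079e-03 4.44277947e+00] [ 0.05395304  0.09017707 -2.63312218] 0.0577648626413708 [  9.38516467  39.92562565   8.51272486 117.00302396 -13.51750166
  23.9771648  -57.23519361]
```

View pics/f6z.png

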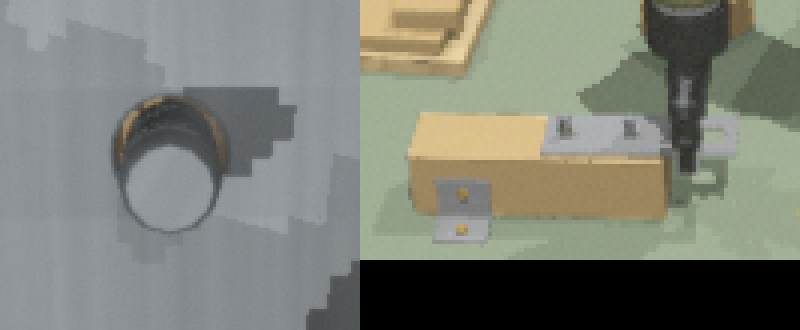

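Both bolts stand through the holes, nearly flush now. Last millimetres slowly.

Emit:
carry_out([
  [[0, 0, -0.0015, 0, 0, 0], [0, 0, -0.003, 0, 0, 0], [0, 0, -0.0045, 0, 0, 0]],
])

```text
clock: 34.05
position: [0.5556, -0.208, 0.0146]
tool_rot: [-180.0, 0.0, 4.4]
wrist_force: [0.1, -0.2, -2.3]
grip_width: 0.0577
```

Emit:
carry_out([
  [[0, 0, -0.0015, 0, 0, 0], [0, 0, -0.003, 0, 0, 0]],
])

```text
clock: 34.25
position: [0.5556, -0.2081, 0.014]
tool_rot: [180.0, 0.0, 4.4]
wrist_force: [0.4, -0.9, -2.2]
grip_width: 0.0576
```

Emit:
carry_out([
  [[0, 0, -0.0015, 0, 0, 0], [0, 0, -0.003, 0, 0, 0]],
])

```text
clock: 34.45
position: [0.5556, -0.2081, 0.0134]
tool_rot: [180.0, 0.0, 4.4]
wrist_force: [-0.5, -0.5, -2.4]
grip_width: 0.0579
```

Emit:
carry_out([
  [[0, 0, -0.0015, 0, 0, 0], [0, 0, -0.002, 0, 0, 0]],
])

```text
clock: 34.65
position: [0.5556, -0.2081, 0.0129]
tool_rot: [180.0, 0.0, 4.4]
wrist_force: [-0.3, 0.2, -2.0]
grip_width: 0.0577
```

Emit:
carry_out([
  [[0, 0, -0.0015, 0, 0, 0], [0, 0, -0.002, 0, 0, 0]],
])

```text
clock: 34.85
position: [0.5556, -0.2081, 0.0127]
tool_rot: [-180.0, -0.0, 4.4]
wrist_force: [-1.4, 0.0, 1.0]
grip_width: 0.0577
```

Emit:
carry_out([
  [[0, 0, -0.0015, 0, 0, 0], [0, 0, -0.0015, 0, 0, 0]],
])

```text
clock: 35.05
position: [0.5556, -0.2081, 0.0125]
tool_rot: [180.0, -0.0, 4.4]
wrist_force: [-0.5, 0.2, 3.4]
grip_width: 0.0578
```

Emit:
carry_out([
  [[0, 0, 0, 0, 0, 0], [0, 0, 0, 0, 0, 0], [0, 0, 0, 0, 0, 0], [0, 0, 0, 0, 0, 0], [0, 0, 0, 0, 0, 0], [0, 0, 0, 0, 0, 0]],
], gripper=1)

```text
clock: 35.65
position: [0.5556, -0.2081, 0.0122]
tool_rot: [180.0, 0.0, 4.4]
wrist_force: [0.4, 0.6, -0.1]
grip_width: 0.0855
```

```bash
python3 snap.py e1
python3 - <<'E'
from h import *
s=get_image('side')[130:195,230:340,::-1]
cv2.imwrite('pics/e1s.png',cv2.resize(s,None,fx=7,fy=7,interpolation=0))
E
```

```text
35.65 [ 0.55559607 -0.20805733  0.0122459 ] [1.79999133e+02 1.89429391e-03 4.44107852e+00] [ 0.43858536  0.56725556 -0.11486147] 0.08549931719667025 [  9.47235148  40.21203074   8.38460194 117.06086831 -13.58403494
  23.62293343 -57.18141981]
```

View pics/e1.png

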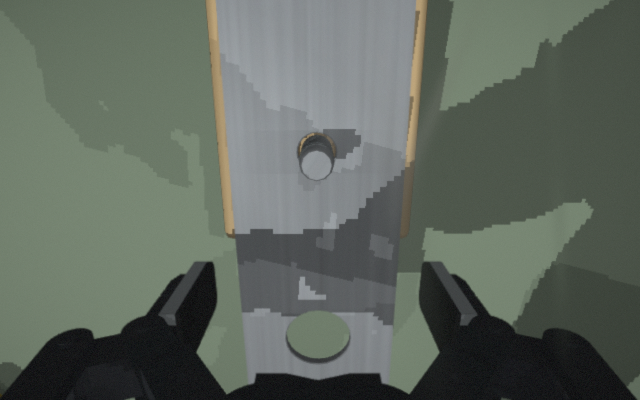

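View pics/e1s.png

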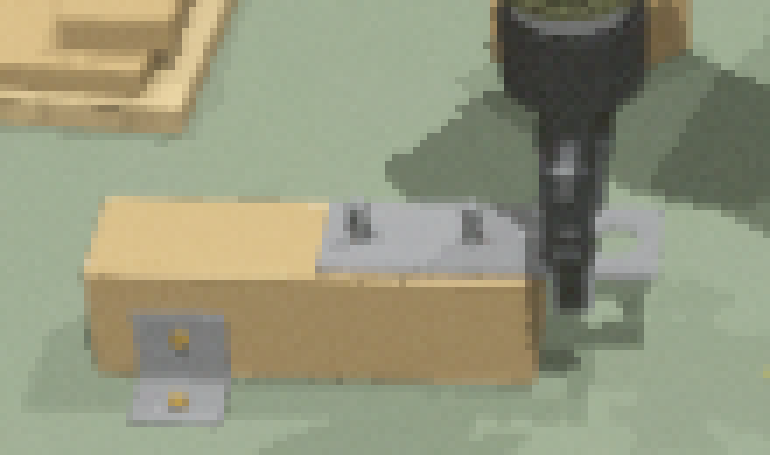

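Plate flat on the rail, released. Rise straight up (pads have about 12 mm side clearance), then check.

Emit:
carry_out([
  [[0, 0, 0.02, 0, 0, 0], [0, 0, 0.06, 0, 0, 0], [0, 0, 0.12, 0, 0, 0], [0, 0, 0.25, 0, 0, 0], [0, 0, 0.4, 0, 0, 0], [0, 0, 0.55, 0, 0, 0], [0, 0, 0.7, 0, 0, 0], [0, 0, 0.7, 0, 0, 0]],
])

```text
clock: 36.55
position: [0.5577, -0.209, 0.1573]
tool_rot: [179.9, -0.4, 4.4]
wrist_force: [-0.6, -0.3, -0.1]
grip_width: 0.0855
```

Emit:
carry_out([
  [[0, 0, 0.1, 0, 0, 0], [0, 0, 0.2, 0, 0, 0], [0, 0, 0.2, 0, 0, 0], [0, 0, 0.2, 0, 0, 0]],
])

```text
clock: 36.95
position: [0.5555, -0.2079, 0.1925]
tool_rot: [180.0, -0.0, 4.4]
wrist_force: [-0.3, 0.4, -0.5]
grip_width: 0.0853
```

```bash
python3 snap.py e2
python3 - <<'E'
from h import *
im=cv2.imread('pics/e2.png')
s=get_image('side');cv2.imwrite('pics/e2side.png',s[:,:,::-1])
cv2.imwrite('pics/e2z.png',cv2.resize(im[0:240,250:400],None,fx=2.5,fy=2.5,interpolation=0))
E
```

```text
36.95 [ 0.55545388 -0.20789644  0.19253626] [ 1.79998888e+02 -3.66912531e-02  4.44729465e+00] [-0.29146456  0.39582522 -0.50300829] 0.08532696277218288 [  4.86430814  25.90574177  14.55954607 110.26241665  -8.9732522
  44.87755616 -61.15763736]
```

View pics/e2z.png

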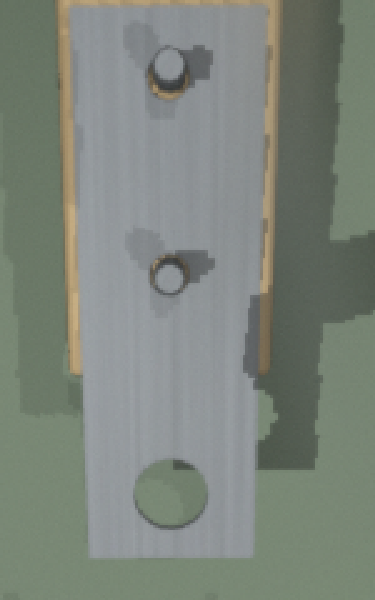

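View pics/e2side.png

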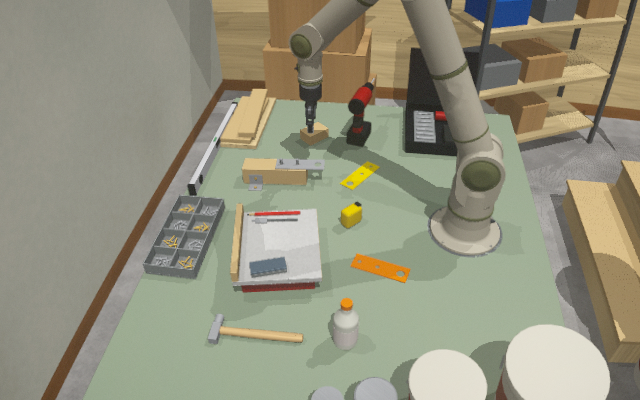

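```bash
python3 -c "
from rig import *
print(hand_in())"
```

```text
the job is handed in; nothing more can be done
None
```

The steel hanger plate is on the timber rail with both small holes over the bolts, its big-hole end sticking out past the near end. I let go and handed the job in just after 37 s; no verdict was reported.

- **Slide:** I pressed on the plate with the shut fingers at about 6 N and slid it out along its length until it overhung the front edge by about 61 mm. I then gripped it by its side edges, lifted it level, carried it to the rail and lowered it over the bolts.
- **Forces:** The highest forces I read were about 8 N pressing on the plate on the shelf, and about 6 N as it touched the rail. These were read only between moves, so a brief peak could have gone unseen.
- **Last check:** The final pictures show both bolts standing through the small holes and the plate flat on the timber. No other object had visibly moved in the side view, and the gripper was open and well clear of everything. I judged flatness and hole fit by eye and did not measure the final resting pose.
- **One disagreement:** With the fingers shut, the real fingertips sit about 35 mm short of the reported tool point. The pictures showed it and the first touch on the plate confirmed it. The slow search for that touch took several seconds, and I set the later heights from it.
- **Small mismatches:** Some height measurements differed by 1 to 3 mm from the sizes given. One stereo reading of the big hole came out about 11 mm low because a finger partly hid it, so I discarded it.

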